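Clamp a tube rack on the mixer

TASK

Load the rack of purple-capped tubes onto the tube mixer: first swing the red clamp handle its quarter turn to the open stop, then lower the rack gently into the mixer's tray so that it sits flat on the tray floor and let go of it, and last swing the handle back to the closed stop so that it lies across the end of the rack. Keep the rack upright all the way, and leave the orange-capped rack, the jar and the mouse where they are.

Things in the scene. Friction and masses are not known exactly. Their poses are not given: they have to be found in the camera images.
- mixer: Tube mixer, a low beige housing fixed to the bench, 170 mm (its x) by 270 mm (its y), grey platform on top 70 mm above the bench; origin at the centre of its underside, z up. Yaw varies by up to 0.3 rad. Its tray is described under tray, its clamp under clamp.
- tray (a point): Centre of the tray floor on the mixer, 70 mm above the bench, axes parallel to the mixer's. The tray is an open-topped trough, inside 198 mm long (along y) by 37 mm wide (along x), with aluminium walls 14 mm high and 5 mm thick. The rack goes in lengthwise along y, either way round; seated, the centre of its underside lies at this point, give or take the free play.
- clamp (a joint): Angle of the red clamp handle about its vertical pivot: 0 = closed stop (points along the mixer's +x, across the tray's +y end), 1.571 = open stop (points along the mixer's +y, clear of the tray). Grows counter-clockwise seen from above. Starts 0 to 0.35. Friction of about 0.12 N m holds it where it is left (1.3 N at the grip). Unless well open it blocks the tray from above.
- clamp_hinge (a point): Point on the handle's pivot axis, 104 mm above the bench (34 mm above the tray floor), at x -50, y +80 mm from tray in the mixer's axes. The frame turns with the handle: x points from the pivot to the free end, z up. The handle is a bar 14 mm wide reaching 122 mm from the pivot, 2 to 12 mm above this point; it passes 6 mm above the low end step of a seated rack.
- handle_grip (a point): A point inside the handle's upright grip fin, to be pinched from above or pushed: 97 mm from the pivot axis, 134 mm above the bench. The fin is 50 mm long (along this frame's x, which points away from the pivot; z up) and 14 mm thick (along y), centred here; its top is 148 mm above the bench.
- rack_purple: The rack to load: off-white, 190 mm long (its x), 30 mm wide (its y), with four fixed purple-capped tubes, 0.2 to 0.4 kg. Origin at the centre of its underside, z up. Main block 130 mm long, 60 mm high; at each end a step 30 mm long and 30 mm high. Caps 15 mm wide at x +-36 and +-53 mm, tops at 86 mm. Starts upright on the bench, its x within 0.25 rad of the robot's x.
- rack_tab (a point): Where to take the purple rack: inside the grip tab that stands in the middle of its top, 79 mm above its underside. The tab is 36 mm long (the rack's x) and 14 mm thick (the rack's y), from 60 to 91 mm above the underside; pinch it from above across its thickness.
- rack_orange: Bystander: the same rack with orange caps; the two racks may be in either order. Origin at the centre of its underside. Leave it alone.
- jar: Bystander: white specimen jar with a yellow lid, 62 mm across, 70 mm high, standing on the bench; origin at the centre of its underside.
- mouse: Bystander: black computer mouse 105 x 60 x 33 mm on the bench; origin at the centre of its underside.
Mind the look-alikes: they are no part of the job. Leave any green, pink or yellow look-alike of the rack_purple alone.

How it is judged (in metres and radians):
On the way, in this order (a step that is already met when the one before it is completed fails the run):
1. the clamp handle is swung open to its stop (1.40 rad or more) while the purple rack is not in the tray (value of joint clamp above 1.4 rad and horizontal distance between rack_purple and tray above 0.05 m), for 0.2 s.
2. the purple rack sits flat in the tray and has been let go, with the handle still open (more than 1.2 rad) (x of rack_purple in the frame of tray between -0.006 and 0.006 m and y of rack_purple in the frame of tray between -0.007 and 0.007 m and z of rack_purple in the frame of tray between -0.004 and 0.004 m and angle between rack_purple's own z axis and vertical below 0.05 rad and angle between the x axis of rack_purple and the y axis of tray, either way round below 0.08 rad and value of joint clamp above 1.2 rad and contact force between the fingers and rack_purple below 0.1 N), for 0.2 s.
3. the handle is swung back to its closed stop (0.10 rad or less) over the end of the seated rack (x of rack_purple in the frame of tray between -0.006 and 0.006 m and y of rack_purple in the frame of tray between -0.007 and 0.007 m and z of rack_purple in the frame of tray between -0.004 and 0.004 m and angle between rack_purple's own z axis and vertical below 0.05 rad and angle between the x axis of rack_purple and the y axis of tray, either way round below 0.08 rad and value of joint clamp below 0.1 rad), for 0.2 s.
At the end, for the whole second after the job is handed in: The purple rack stands at rest on the tray floor (origin within 6 mm across and 7 mm along of the tray's centre and 4 mm in height, upright within 0.05 rad, lengthwise within 0.08 rad) and the clamp handle is within 0.10 rad of its closed stop (all of step 3 and linear speed of rack_purple below 0.01 m/s and angular speed of rack_purple below 0.05 rad/s); the robot touches nothing.
It fails at once if the purple rack is tipped by more than 0.5 rad (angle between rack_purple's own z axis and vertical above 0.5 rad).
It fails at once if the purple rack is rammed onto the mixer (more than 60 N between them) (contact force between rack_purple and mixer above 60 N).
It fails at once if the purple rack is dropped into the tray: it moves faster than 0.35 m/s while over the tray and less than 40 mm above its floor (linear speed of rack_purple above 0.35 m/s and horizontal distance between rack_purple and tray below 0.06 m and z of rack_purple in the frame of tray below 0.04 m).
It fails at once if the orange rack, jar or mouse is shifted by more than 25 mm or tipped (distance of any of rack_orange, jar, mouse from where it was at the start of the episode above 0.025 m or angle between any of rack_orange, jar, mouse's own z axis and vertical above 0.3 rad).
It also fails if it takes over 72 s, if anything falls off the work surface, if the arm or the gripper's body presses on something with over 40 N, if the wrist force passes 120 N, or if a joint passes its speed limit or range.

ROBOT

A 6-joint arm with a two-finger parallel gripper is mounted at the origin on the work surface. World frame = base frame: x ahead of the robot, y to its left, z up, the work surface at z = 0. Lengths are in mm, angles in degrees, forces in N, time in s.
With the tool pointing down it reaches from about 325 to 750 mm from the base axis. Payload 7.6 kg.
Tool frame: the origin (TCP) lies at the very end of the fingers, on their centre line; the grasp point (between the pads) lies 19 mm behind it; z points along the fingers, x is the direction in which the jaws open and shut, and the axes are right-handed (so a half turn about z gives the same grasp; the last joint's range is limited). The gripper opens to 85 mm and grips with 20 to 120 N. Pads are 22 mm wide; open, the fingers measure 114 mm over their backs; the gripper's body (76 mm by 85 mm) begins 54 mm behind the grasp point. The pads swing forward as they close: fully open they stand 13 mm farther back than shut.
Start: joints at [-4.028, 2.991, 80.254, -0, 96.75, -4.028], TCP at [525.022, 0.021, 207.223] pointing down, gripper open.
Joint ranges: [-166.34, 166.34], [-52.06, 124.39], [6.96, 135.62], [-60.46, 240.46], [14.63, 156.25], [-167.68, 167.68]. Speed limits (degrees/s): [147.25, 147.25, 172.46, 180, 180, 180].

INTERFACE

Orientations are given as a 3x3 rotation matrix whose columns are the frame's x, y, z axes.
In Python, from workcell import env, camera, job gives the robot as it stands.
- The arm moves only by the tool drive_tool, never from a script. Its argument "plan" is a list of rows, each a list of 3 entries, a list of its own where there are three numbers: the turn, a rotation vector about the tool's x, y, z in degrees, then the shift along the tool's x, y, z in m, then the closure in counts, from 0 (fully open) to 255 (shut). A call has exactly 10 rows; each row shifts and turns the pose as measured when the row begins, along the tool's axes as they then stand; what a row does not reach is not made up. A row lasts 1/12 s, in which the tool goes at most 41.7 mm and 7.16 degrees, less where a joint would pass 70% of its speed; a pose out of reach is approached as far as the arm can. A call with a gripper value outside its range is refused whole. The fingers move at their own pace and stop on an object; "squeeze" is the grip in N (left out, the last holds). Time passes only in rows, so rows that do not move let the fingers close, or fill a call up. It gives the time, the measured TCP pose, the force and the opening at its end, in the units of the state.
- env.get_obs(): the state, without advancing time (a new reading comes with each control period).
- camera(name): name is "scene" or "side" or "wrist"; returns a dict with "img" (384x512x3 uint8, blue, green, red), "mtx" (3x3 intrinsics, pixels), "dist" ([k1, k2, p1, p2, k3] as OpenCV has them; the pictures are not rectified), "view" (4x4, takes a point from world to camera coordinates); the wrist camera has in their place "tool_from_camera" (4x4, takes a point from camera to tool coordinates, whose origin is the TCP and whose axes are the tool frame's). Camera axes: x right, y down, z forward; pixel columns grow to the right and rows downward; lengths in mm; the calibration is good to about 2 mm. A picture is of the moment at which its call begins: read the wrist's pose just before it. There is no depth.
- job.job_done(): hands the job in, once; it reports no verdict.
The state is a dict: "time": time; "q": joint angles; "qd": joint speeds; "effort": joint torques, N m; "tool_pos": TCP position; "eef_rot": TCP orientation; "wrist_force": force on the tool from outside, world axes, zero at the start; "ft_torque": the same for the moment, N m; "gripper_width": finger opening in mm.
Only numpy, scipy, OpenCV 4.12 (cv2) and the standard library are available. Lean on these libraries where they do the work, as an engineer would, in place of code of your own. Each camera call takes 0.05 s, during which the arm holds its last target.

## Working session

There is one attempt and no reset: what is moved stays moved. The work goes in short steps, Python scripts to look and compute and a tool call to move; the robot and the scene stay as the last step left them, time stands still between calls to the robot, and variables do not carry over. Pictures are saved under pics/ and viewed, and the job is handed in when it is done.

Besides the shell and the picture viewer there is one more tool, called after "Emit:" as name([rows], argument=value, ...), one row to a line, values as JSON. drive_tool: Moves the arm, as the interface text tells. Its arguments: {"type":"object","properties":{"plan":{"type":"array","items":{"type":"array"}},"squeeze":{"type":"number"}},"required":["plan"]}

```bash
ls; mkdir -p pics; python3 - <<'E'
from workcell import env,camera,job
import cv2,numpy as np
o=env.get_obs();print(o)
for n in ["scene","side","wrist"]:
    c=camera(n);cv2.imwrite(f"pics/{n}0.png",c["img"])
    print(n,{k:np.round(v,3).tolist() for k,v in c.items() if k!="img"})
E
```

```text
pics
{'time': 0.0, 'q': array([-4.02846256e+00,  3.02679234e+00,  8.03130879e+01,  6.56345861e-04,
        9.67496864e+01, -4.02776979e+00]), 'qd': array([ 0.00818051,  0.03828853,  0.00544524, -0.09867925, -0.00126787,
       -0.07441619]), 'effort': array([ 8.02730119e-04, -3.81666934e+01, -3.60182977e+01,  8.43031398e-05,
        6.19437444e-03, -2.66336252e-05]), 'tool_pos': array([5.24661025e+02, 4.50772048e-02, 2.06375752e+02]), 'eef_rot': array([[ 9.99998785e-01, -1.08480381e-05, -1.55857022e-03],
       [-1.06592020e-05, -9.99999993e-01,  1.21168080e-04],
       [-1.55857152e-03, -1.21151320e-04, -9.99998778e-01]]), 'wrist_force': array([-0.07514399, -0.29279915,  0.59923533]), 'ft_torque': array([-0.00807216, -0.00407292,  0.03598165]), 'gripper_width': 85.30000952687067}
scene {'mtx': [[436.802, 0.0, 265.677], [0.0, 436.802, 195.164], [0.0, 0.0, 1.0]], 'dist': [-0.156, 0.0, 0.0, 0.0, 0.0], 'view': [[0.842, 0.54, -0.004, -529.045], [0.345, -0.543, -0.765, -18.311], [-0.415, 0.643, -0.644, 1553.807], [0.0, 0.0, 0.0, 1.0]]}
side {'mtx': [[460.897, 0.0, 253.837], [0.0, 460.897, 190.187], [0.0, 0.0, 1.0]], 'dist': [-0.0, 0.0, 0.0, 0.0, 0.0], 'view': [[0.783, -0.621, 0.016, -326.901], [-0.363, -0.479, -0.799, 354.294], [0.504, 0.62, -0.601, 1171.02], [0.0, 0.0, 0.0, 1.0]]}
wrist {'mtx': [[270.511, 0.0, 255.774], [0.0, 270.511, 189.076], [0.0, 0.0, 1.0]], 'dist': [-0.062, 0.0, 0.0, 0.0, 0.0], 'tool_from_camera': [[1.0, 0.0, -0.001, 0.601], [-0.0, 0.965, 0.261, -66.627], [0.001, -0.261, 0.965, -166.369], [0.0, 0.0, 0.0, 1.0]]}
```

View pics/scene0.png

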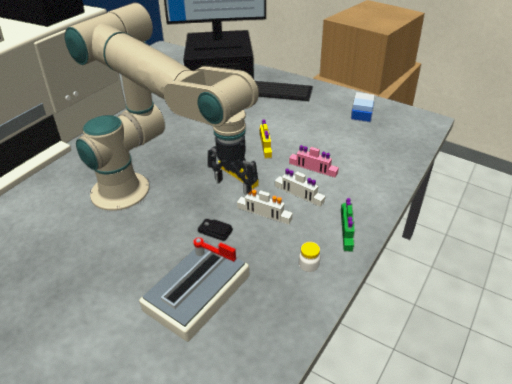

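View pics/side0.png

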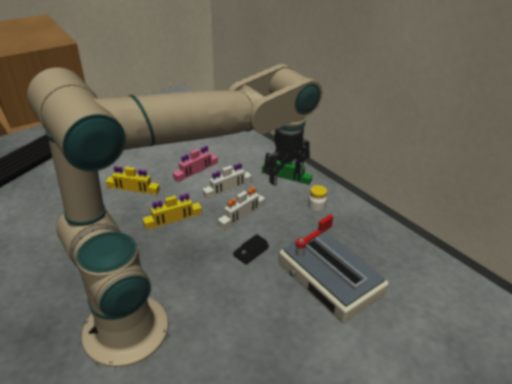

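View pics/wrist0.png

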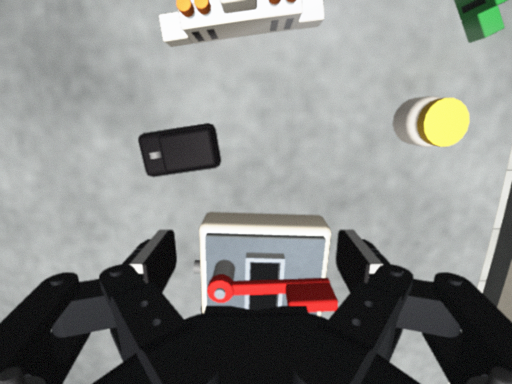

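The scene view shows an off-white rack with orange caps at (265,205) and an off-white rack with purple caps at (300,186). The look-alikes are pink (313,160), yellow (266,140) and green (348,225). The mixer is at (196,288), its red handle at (215,248), the mouse at (215,229) and the jar at (310,256). The off-white rack with purple caps is the one that fits, and I'll confirm it in an enlarged crop.

```bash
cat > h.py <<'E'
import numpy as np,cv2
from workcell import env,camera,job
def crop(img,x0,y0,x1,y1,s,fn):
    c=cv2.resize(img[y0:y1,x0:x1],None,fx=s,fy=s,interpolation=cv2.INTER_CUBIC)
    for x in range((x0+9)//10*10,x1,10):
        cv2.line(c,(int((x-x0+.5)*s),0),(int((x-x0+.5)*s),6 if x%50 else 14),(0,0,255),1)
        if x%20==0: cv2.putText(c,str(x),(int((x-x0+.5)*s)-10,22),0,.35,(0,0,255),1)
    for y in range((y0+9)//10*10,y1,10):
        cv2.line(c,(0,int((y-y0+.5)*s)),(6,int((y-y0+.5)*s)),(0,0,255),1)
        cv2.putText(c,str(y),(8,int((y-y0+.5)*s)+4),0,.35,(0,0,255),1)
    cv2.imwrite(fn,c)
def cam(name,obs=None):
    """returns c with P: world from cam R, t(cam centre)"""
    o=env.get_obs(); c=camera(name)
    if name=="wrist":
        T=np.eye(4);T[:3,:3]=o["eef_rot"];T[:3,3]=o["tool_pos"]
        c["wc"]=T@c["tool_from_camera"]
    else: c["wc"]=np.linalg.inv(c["view"])
    c["obs"]=o
    return c
def ray(c,p):
    u=cv2.undistortPoints(np.array([[p]],float),c["mtx"],c["dist"])[0,0]
    d=c["wc"][:3,:3]@np.array([u[0],u[1],1.]);return c["wc"][:3,3],d/np.linalg.norm(d)
def onz(c,p,z):
    o,d=ray(c,p);return o+d*(z-o[2])/d[2]
def tri(obs):
    A=np.zeros((3,3));b=np.zeros(3);rs=[]
    for c,p in obs:
        o,d=ray(c,p);M=np.eye(3)-np.outer(d,d);A+=M;b+=M@o;rs.append((o,d,M))
    x=np.linalg.solve(A,b)
    return x,[round(float(np.linalg.norm(M@(x-o))),1) for o,d,M in rs]
def proj(c,X):
    V=np.linalg.inv(c["wc"]);r=cv2.Rodrigues(V[:3,:3])[0]
    return cv2.projectPoints(np.atleast_2d(np.array(X,float)),r,V[:3,3],c["mtx"],c["dist"])[0][:,0]
E
python3 - <<'E'
from h import *
import pickle
s=cam("scene");d=cam("side");w=cam("wrist")
pickle.dump((s,d,w),open("c0.pkl","wb"))
crop(s["img"],225,160,345,230,6,"pics/s_racks.png")
crop(s["img"],135,210,255,340,5,"pics/s_mix.png")
crop(d["img"],200,150,320,240,6,"pics/d_racks.png")
crop(d["img"],270,200,400,320,5,"pics/d_mix.png")
E
```

```text
(no output)
```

View pics/s_racks.png

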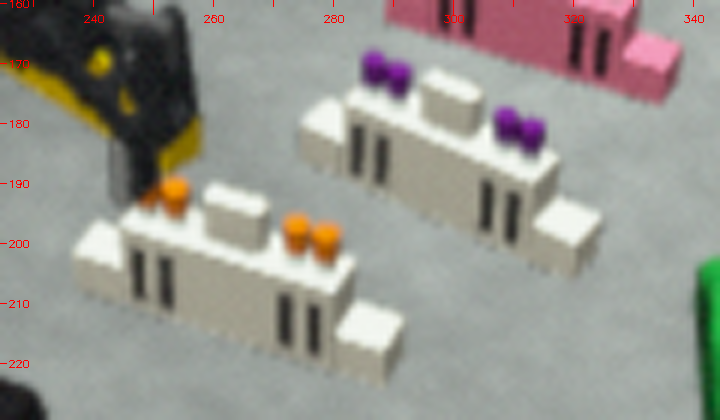

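View pics/s_mix.png

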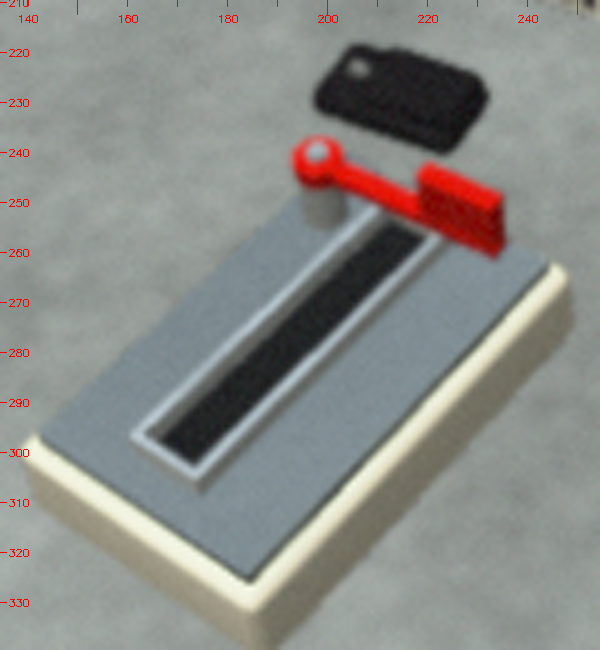

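View pics/d_racks.png

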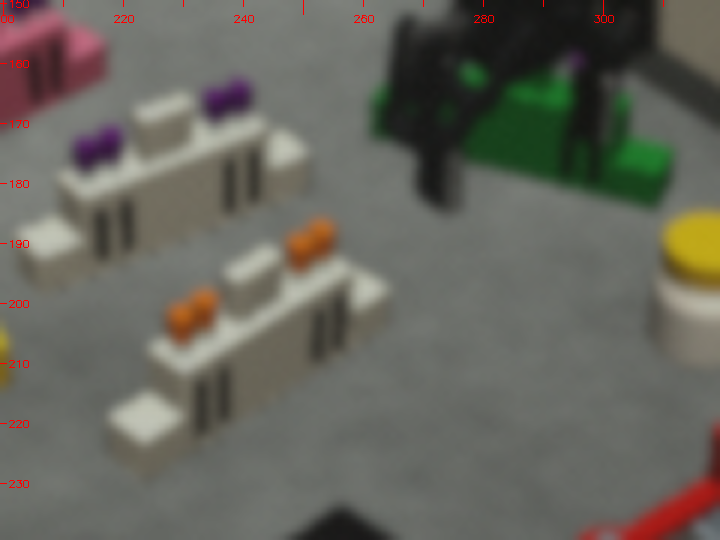

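View pics/d_mix.png

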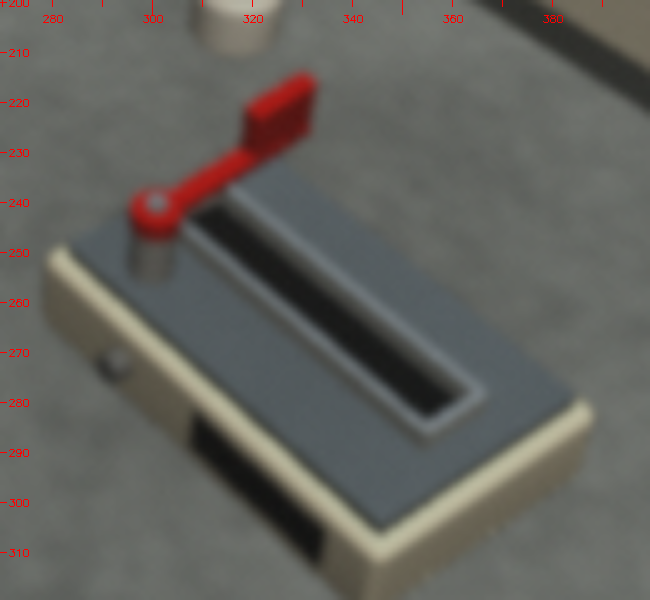

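```bash
python3 - <<'E'
from h import *
import pickle
s,d,w=pickle.load(open("c0.pkl","rb"))
print("purple tab top",tri([(s,(300,174)),(d,(226.5,167.3))]))
print("orange tab top",tri([(s,(264.5,193)),(d,(240.8,194))]))
print("pivot top",tri([(s,(197.7,240)),(d,(300.7,240))]))
print("tray nearL outer",tri([(s,(161,297)),(d,(355,286.5))]))
print("tray nearR outer",tri([(s,(175,304.5)),(d,(366.5,278.5))]))
print("housing nearR",tri([(s,(184.8,331)),(d,(391,281))]))
print("plat nearR",tri([(s,(184.5,326)),(d,(386.5,279.5))]))
print("jar",tri([(s,(310.5,248)),(d,(318.5,190))]))
# purple ends: bottom/step tops
print("step top R outer mid",tri([(s,(322,196.5)),(d,(249,174))]))
print("fin top",tri([(s,(227,246.5)),(d,(325.5,218))]))
E
```

```text
purple tab top (array([556.57608447, 329.41247312,  89.91590646]), [2.3, 2.3])
orange tab top (array([507.63477777, 182.9965595 ,  86.05323215]), [1.4, 1.4])
pivot top (array([ 485.05209354, -120.55517203,  121.54879145]), [2.0, 2.0])
tray nearL outer (array([ 507.85423435, -304.46472054,   83.25860082]), [1.0, 1.0])
tray nearR outer (array([ 553.44063419, -303.0861997 ,   82.8833465 ]), [0.1, 0.1])
housing nearR (array([ 614.15891916, -340.37930786,   64.19280667]), [0.5, 0.5])
plat nearR (array([ 606.00140598, -331.10887127,   67.4071571 ]), [0.5, 0.5])
jar (array([741.15860057,  61.96315957,  69.9661349 ]), [0.3, 0.3])
step top R outer mid (array([647.81099758, 321.05570954,  32.40807663]), [1.8, 1.8])
fin top (array([ 583.25533355, -115.05671211,  146.84879897]), [1.7, 1.7])
```

Emit:
drive_tool([
  [[0, 0, 0], [0.001, 0.036, -0.007], 0],
  [[0, 0, 0], [0.001, 0.036, -0.007], 0],
  [[0, 0, 0], [0.001, 0.036, -0.007], 0],
  [[0, 0, 0], [0.001, 0.036, -0.007], 0],
  [[0, 0, 0], [0.001, 0.036, -0.007], 0],
  [[0, 0, 0], [0, 0.036, -0.007], 0],
  [[0, 0, 0], [0, 0.036, -0.007], 0],
  [[0, 0, 0], [0, 0.036, -0.007], 0],
  [[0, 0, 0], [0, 0, 0], 0],
  [[0, 0, 0], [0, 0, 0], 0],
])

```text
time: 1.13
tool_pos: [529.5, -299.9, 262.1]
eef_rot: [[1.0, 0.005, -0.004], [0.005, -1.0, 0.002], [-0.004, -0.002, -1.0]]
wrist_force: [0.4, 0.4, -0.1]
gripper_width: 85.4
```

```bash
python3 - <<'E'
from h import *
import pickle
w=cam("wrist");pickle.dump(w,open("w1.pkl","wb"));print(w["obs"]["tool_pos"],w["obs"]["eef_rot"])
cv2.imwrite("pics/w1.png",w["img"])
crop(w["img"],160,60,360,260,4,"pics/w1c.png")
s=cam("side");cv2.imwrite("pics/side1.png",s["img"])
E
```

```text
[ 529.52761749 -299.91060968  262.07284505] [[ 0.99997647  0.00545825 -0.00415503]
 [ 0.00546521 -0.99998368  0.00166627]
 [-0.00414587 -0.00168894 -0.99998998]]
```

View pics/w1.png

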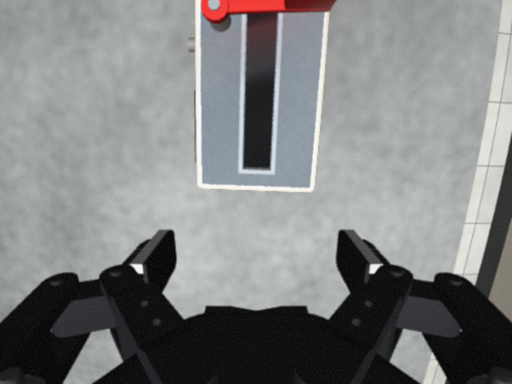

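The mixer is in view, with the pivot at (214,4) and the near end of the tray at (257,170), but the handle is cut off at the top. I'll shift 80 mm back toward +y.

Emit:
drive_tool([
  [[0, 0, 0], [0, -0.04, 0], 0],
  [[0, 0, 0], [0, -0.036, 0], 0],
  [[0, 0, 0], [0, 0, 0], 0],
  [[0, 0, 0], [0, 0, 0], 0],
  [[0, 0, 0], [0, 0, 0], 0],
  [[0, 0, 0], [0, 0, 0], 0],
  [[0, 0, 0], [0, 0, 0], 255],
  [[0, 0, 0], [0, 0, 0], 255],
  [[0, 0, 0], [0, 0, 0], 255],
  [[0, 0, 0], [0, 0, 0], 255],
])

```text
time: 2.07
tool_pos: [528.8, -215.2, 260.1]
eef_rot: [[1.0, 0.012, -0.007], [0.012, -1.0, 0.004], [-0.007, -0.004, -1.0]]
wrist_force: [1.0, -1.4, -0.3]
gripper_width: 38.9
```

```bash
python3 - <<'E'
from h import *
import pickle
w=cam("wrist");pickle.dump(w,open("w2.pkl","wb"));print(w["obs"]["tool_pos"],w["obs"]["eef_rot"])
cv2.imwrite("pics/w2.png",w["img"])
crop(w["img"],180,40,360,260,4*.9,"pics/w2c.png")
E
```

```text
[ 528.83414549 -215.20256926  260.13500125] [[ 0.99990263  0.01215093 -0.00686131]
 [ 0.01217521 -0.99991973  0.00350809]
 [-0.00681814 -0.00359128 -0.99997031]]
```

View pics/w2c.png

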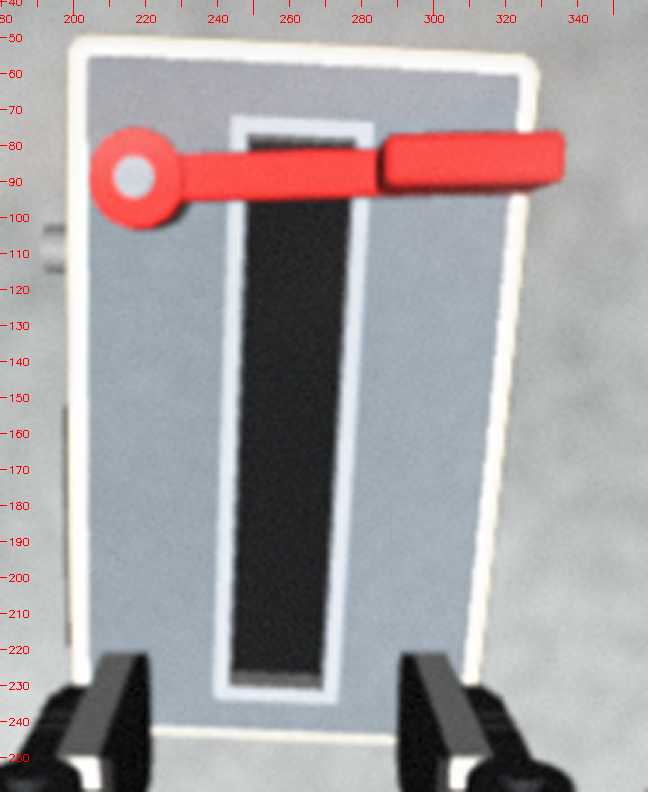

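View pics/w2.png

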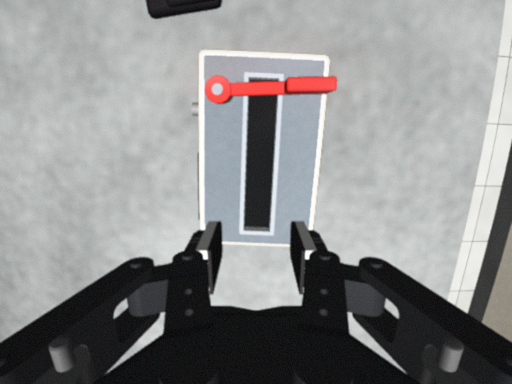

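```bash
python3 - <<'E'
from h import *
import pickle
w=pickle.load(open("w2.pkl","rb"));s,d,w0=pickle.load(open("c0.pkl","rb"))
for p in [(243.8,72),(283.5,73.5),(272.8,234.8),(239,233.5)]: print(p,onz(w,p,84))
print("piv w",onz(w,(216.8,88.5),121.5)); print("fin",onz(w,(312,83.5),148))
print("piv tri",tri([(w,(216.8,88.5)),(s,(197.7,240)),(d,(300.7,240)),(w0,(219.5,292))]))
print("fin tri",tri([(w,(312,83.5)),(s,(227,246.5)),(d,(325.5,218))]))
print("nL",tri([(w,(239,233.5)),(s,(161,297)),(d,(355,286.5))]))
print("nR",tri([(w,(272.8,234.8)),(s,(175,304.5)),(d,(366.5,278.5))]))
# fit
from scipy.optimize import least_squares
K=np.array([[-23.5,104],[23.5,104],[23.5,-104],[-23.5,-104]])
M=np.array([onz(w,p,84)[:2] for p in [(243.8,72),(283.5,73.5),(272.8,234.8),(239,233.5)]])
def f(v):
    c,n=np.cos(v[2]),np.sin(v[2]);return (K@np.array([[c,n],[-n,c]])+v[:2]-M).ravel()
r=least_squares(f,[530,-200,0]);v=r.x;print(v,np.degrees(v[2]),r.fun.round(1))
c,n=np.cos(v[2]),np.sin(v[2]);print("pivot pred",v[:2]+np.array([c*-50-n*80,n*-50+c*80]))
E
```

```text
(243.8, 72) [512.28207878 -96.72667402  84.        ]
(283.5, 73.5) [559.51492788 -97.81711969  84.        ]
(272.8, 234.8) [ 552.52578096 -305.29564268   84.        ]
(239, 233.5) [ 506.02882841 -304.08935845   84.        ]
piv w [ 485.2449302  -119.43618151  121.5       ]
fin [ 582.09945524 -116.12343638  148.        ]
piv tri (array([ 485.20128707, -119.41059386,  120.24950106]), [0.2, 2.4, 2.0, 1.0])
fin tri (array([ 582.85928122, -115.47940795,  146.99315384]), [0.8, 1.6, 2.0])
nL (array([ 507.07792283, -304.45287724,   83.32008448]), [1.1, 1.3, 1.1])
nR (array([ 553.0108341 , -304.05536628,   84.03988727]), [1.2, 1.2, 0.6])
[ 5.32587904e+02 -2.00982199e+02 -3.15508147e-02] -1.8077285200735957 [ 0.1  0.4 -0.2  0.   0.3 -0.4 -0.2 -0.1]
pivot pred [ 485.13643472 -119.44473455]
```

```bash
cat >> h.py <<'E'
from scipy.spatial.transform import Rotation as Ro
def delta(pos,yaw):
    """yaw in deg of tool x about world z, tool down; prints rotvec deg & shift m in tool frame"""
    o=env.get_obs();R=o["eef_rot"];y=np.radians(yaw)
    Rt=np.array([[np.cos(y),np.sin(y),0],[np.sin(y),-np.cos(y),0],[0,0,-1]])
    r=Ro.from_matrix(R.T@Rt).as_rotvec(degrees=True);t=R.T@(np.array(pos)-o["tool_pos"])/1000
    print("rot",r.round(2),"shift",t.round(4),"| in target-yaw frame",(Rt.T@(np.array(pos)-o["tool_pos"])/1000).round(4))
E
python3 - <<'E'
from h import *
delta((575,-152,130),0)
a=np.radians;p=np.array([485.1,-119.4])
for g in [2,10,20,30,40,50,60,70,80,84,86]:
    e=np.array([np.cos(a(g)),np.sin(a(g))]);n=np.array([e[1],-e[0]]);h=abs(n[0])*14.5+abs(n[1])*11
    print(g,(p+90*e+(7+h)*n).round(1))
E
```

```text
rot [-0.2   0.4   0.69] shift [ 0.0479 -0.0622  0.13  ] | in target-yaw frame [ 0.0462 -0.0632  0.1301]
2 [ 575.7 -134.7]
10 [ 577.3 -123.8]
20 [ 577.3 -109.6]
30 [574.9 -95. ]
40 [570.  -80.5]
50 [562.2 -66.6]
60 [551.8 -54. ]
70 [538.8 -43.2]
80 [523.6 -34.8]
84 [517.  -32.3]
86 [513.6 -31.2]
```

Emit:
drive_tool([
  [[-0.1, 0.2, 0.3], [0.012, -0.014, 0.02], 255],
  [[-0.1, 0.2, 0.3], [0.012, -0.014, 0.02], 255],
  [[0, 0, 0], [0.012, -0.014, 0.022], 255],
  [[0, 0, 0], [0.009, -0.012, 0.022], 255],
  [[0, 0, 0], [0.003, -0.005, 0.022], 255],
  [[0, 0, 0], [0, -0.001, 0.015], 255],
  [[0, 0, 0], [0, 0, 0.004], 255],
  [[0, 0, 0], [0, 0, 0], 255],
  [[0, 0, 0], [0, 0, 0], 255],
  [[0, 0, 0], [0, 0, 0], 255],
])

```text
time: 2.95
tool_pos: [579.3, -156.4, 132.3]
eef_rot: [[1.0, -0.005, 0.004], [-0.005, -1.0, -0.003], [0.004, 0.003, -1.0]]
wrist_force: [0.4, -0.3, 0.4]
gripper_width: 0.0
```

```bash
python3 - <<'E'
from h import *
delta((575,-145,125),0)
w=cam("wrist");cv2.imwrite("pics/w3.png",w["img"])
E
```

```text
rot [ 0.17 -0.26 -0.28] shift [-0.0043 -0.0114  0.0073] | in target-yaw frame [-0.0043 -0.0114  0.0073]
```

View pics/w3.png

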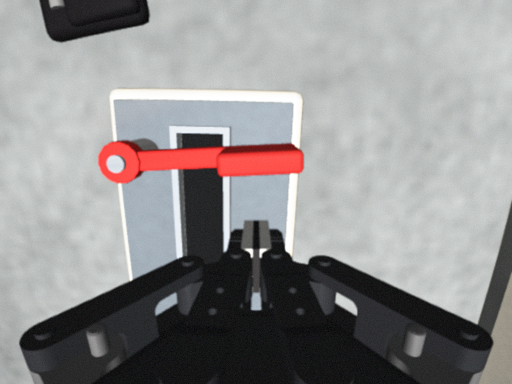

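The closed fingers (256,240) stand on the near (−y) side of the fin (260,160), ready to push.

Emit:
drive_tool([
  [[0.1, -0.1, -0.2], [-0.001, -0.012, 0.006], 255],
  [[0, 0, 0], [-0.001, -0.012, 0], 255],
  [[0, 0, 0], [0, -0.012, 0], 255],
  [[0, 0, 0], [0, -0.012, 0], 255],
  [[0, 0, 0], [-0.002, -0.012, 0], 255],
  [[0, 0, 0], [-0.004, -0.012, 0], 255],
  [[0, 0, 0], [-0.004, -0.01, 0], 255],
  [[0, 0, 0], [0, 0, 0], 255],
  [[0, 0, 0], [0, 0, 0], 255],
  [[0, 0, 0], [0, 0, 0], 255],
])

```text
time: 3.83
tool_pos: [567.4, -64.4, 130.5]
eef_rot: [[1.0, 0.001, 0.011], [0.001, -1.0, -0.003], [0.011, 0.003, -1.0]]
wrist_force: [-0.3, -0.6, 0.0]
gripper_width: 0.5
```

```bash
python3 - <<'E'
from h import *
delta((552,-54,125),0)
w=cam("wrist");cv2.imwrite("pics/w4.png",w["img"])
E
```

```text
rot [ 0.16 -0.6   0.06] shift [-0.0155 -0.0104  0.0053] | in target-yaw frame [-0.0154 -0.0104  0.0055]
```

View pics/w4.png

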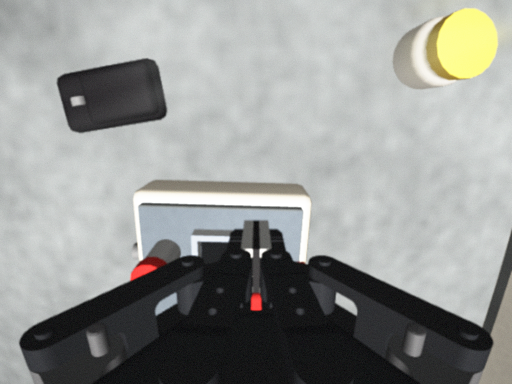

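```bash
python3 - <<'E'
from h import *
s=cam("scene");d=cam("side")
crop(s["img"],150,160,290,300,4,"pics/s4.png")
crop(d["img"],250,150,390,290,4,"pics/d4.png")
E
```

```text
(no output)
```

View pics/s4.png

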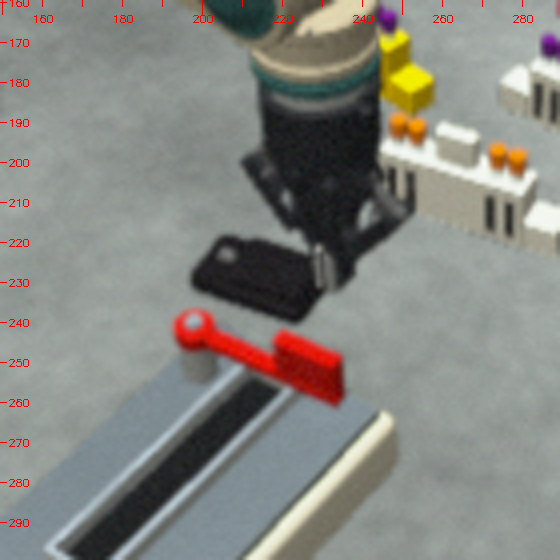

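View pics/d4.png

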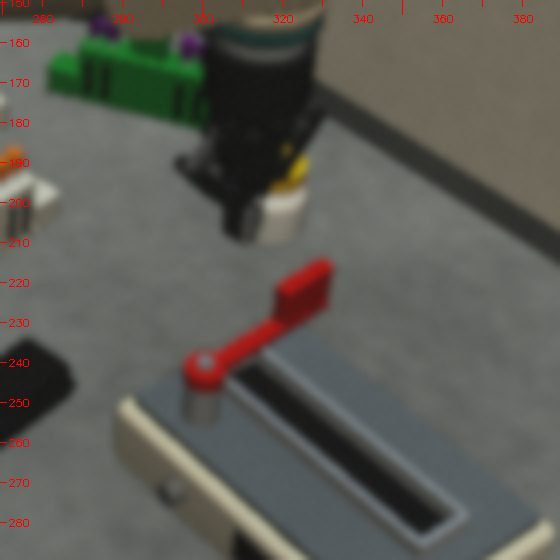

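```bash
python3 - <<'E'
from h import *
s=cam("scene");d=cam("side")
print(tri([(s,(231.5,231)),(d,(310,209.5))]), env.get_obs()["tool_pos"])
print(proj(s,[env.get_obs()["tool_pos"]]),proj(d,[env.get_obs()["tool_pos"]]))
print("fin",tri([(s,(226,246.5)),(d,(325.5,218.3))]))
crop(s["img"],180,200,260,260,9,"pics/s5.png")
crop(d["img"],280,190,360,250,9,"pics/d5.png")
E
```

```text
(array([565.40833524, -69.36783051, 156.73442351]), [1.9, 1.9]) [567.53171181 -65.05207075 130.26939914]
[[233.87890551 236.58651847]] [[309.01001813 216.10183583]]
fin (array([ 581.46401828, -116.83166889,  147.65274572]), [1.9, 1.9])
```

View pics/s5.png

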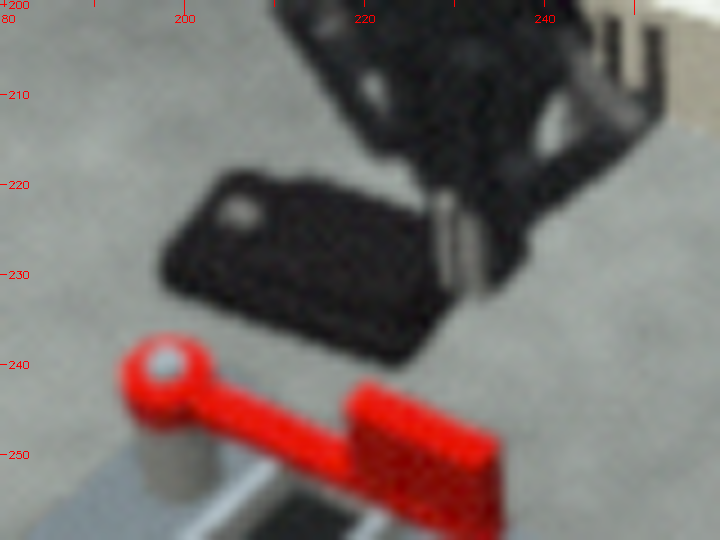

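View pics/d5.png

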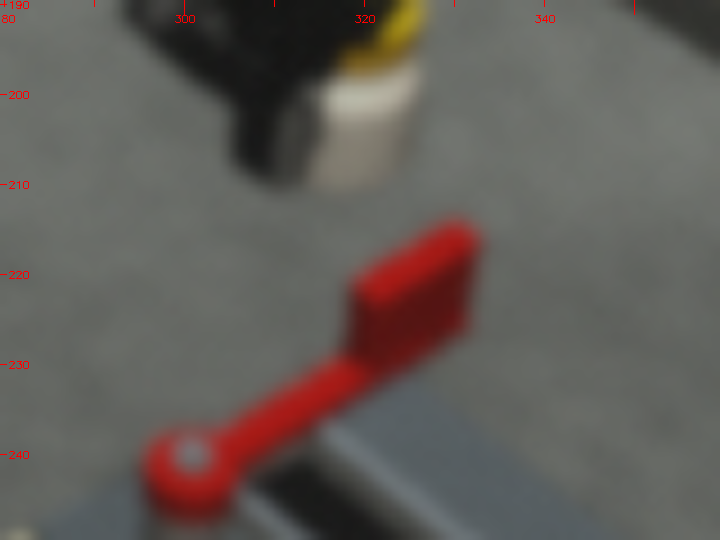

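```bash
python3 - <<'E'
from h import *
o=env.get_obs();R=o["eef_rot"];p=o["tool_pos"]
print(o["q"],o["tool_pos"],o["gripper_width"])
cs=[cam(n) for n in("scene","side","wrist")]
for dz in (0,-10,-20,-26):
  for dx,dy in((14,11),(14,-11),(-14,11),(-14,-11)):
    X=p+R@np.array([dx,dy,dz]);print(dz,dx,dy,[proj(c,[X])[0].round(1).tolist() for c in cs])
crop(cs[2]["img"],190,180,330,330,5,"pics/w5.png")
E
```

```text
[-1.02190809e+01  1.19525531e+01  7.92855235e+01 -4.38616048e-02
  8.81594832e+01 -1.02120195e+01] [567.53171181 -65.05207075 130.26939914] -0.1087305296157797
0 14 11 [[235.7, 241.0], [315.1, 216.1], [276.0, 236.3]]
0 14 -11 [[240.4, 236.1], [309.9, 212.3], [276.7, 205.1]]
0 -14 11 [[227.4, 237.1], [308.1, 220.0], [234.2, 236.2]]
0 -14 -11 [[232.1, 232.3], [302.9, 216.1], [233.5, 205.1]]
-10 14 11 [[235.5, 238.4], [315.4, 213.5], [277.1, 243.0]]
-10 14 -11 [[240.2, 233.5], [310.1, 209.7], [277.9, 210.3]]
-10 -14 11 [[227.1, 234.5], [308.4, 217.4], [233.0, 243.0]]
-10 -14 -11 [[231.9, 229.7], [303.1, 213.4], [232.1, 210.3]]
-20 14 11 [[235.3, 235.7], [315.7, 210.8], [278.3, 250.5]]
-20 14 -11 [[240.0, 230.9], [310.4, 207.0], [279.2, 216.1]]
-20 -14 11 [[226.9, 231.8], [308.7, 214.7], [231.6, 250.5]]
-20 -14 -11 [[231.7, 227.1], [303.4, 210.8], [230.7, 216.1]]
-26 14 11 [[235.1, 234.1], [315.9, 209.2], [279.1, 255.5]]
-26 14 -11 [[239.9, 229.3], [310.6, 205.4], [280.1, 220.0]]
-26 -14 11 [[226.7, 230.2], [308.9, 213.1], [230.7, 255.4]]
-26 -14 -11 [[231.5, 225.5], [303.5, 209.2], [229.7, 219.9]]
```

View pics/w5.png

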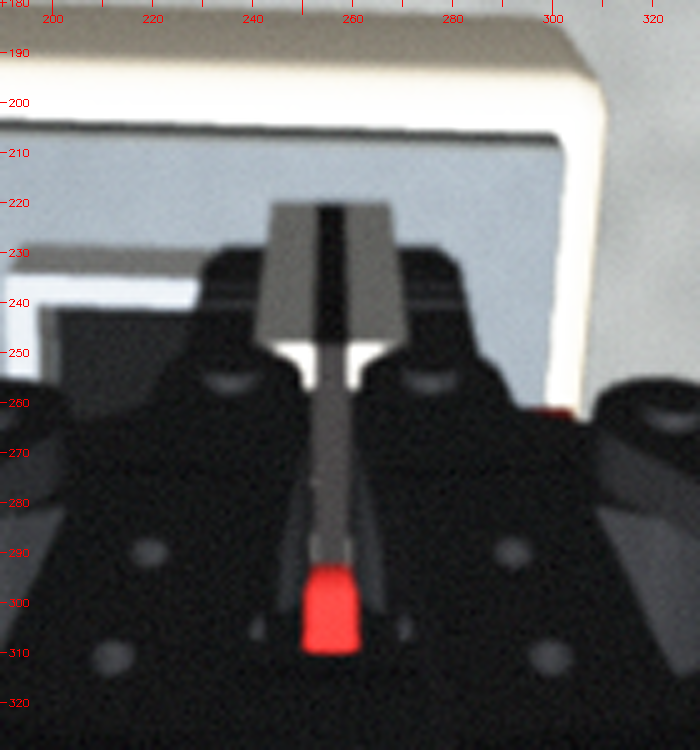

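The fingers passed over the fin without touching it. From the scene, side and wrist views together, the real fingertips sit about 24 mm behind the reported TCP: the tip measures z≈155 where 130 is reported, and the fin top measures 147. I'll use that offset from here on, go back to the −y side, and go lower.

Emit:
drive_tool([
  [[0.1, -0.6, 0], [0.002, 0.005, -0.03], 255],
  [[0, 0, 0], [0.003, 0.028, 0], 255],
  [[0, 0, 0], [0.003, 0.028, 0], 255],
  [[0, 0, 0], [0.003, 0.026, 0], 255],
  [[0, 0, 0], [0, 0, 0], 255],
  [[0, 0, 0], [0, 0, 0.025], 255],
  [[0, 0, 0], [0, 0, 0.024], 255],
  [[0, 0, 0], [0, 0, 0], 255],
  [[0, 0, 0], [0, 0, 0], 255],
  [[0, 0, 0], [0, 0, 0], 255],
])

```text
time: 5.07
tool_pos: [578.8, -156.4, 112.5]
eef_rot: [[1.0, -0.001, 0.0], [-0.001, -1.0, -0.001], [0.0, 0.001, -1.0]]
wrist_force: [-0.8, 0.7, 0.1]
gripper_width: 0.0
```

```bash
python3 - <<'E'
from h import *
delta((576,-135,104),0)
s=cam("scene");d=cam("side")
crop(s["img"],160,200,260,290,7,"pics/s6.png")
crop(d["img"],280,190,380,270,7,"pics/d6.png")
E
```

```text
rot [ 0.08 -0.01 -0.06] shift [-0.0028 -0.0214  0.0085] | in target-yaw frame [-0.0028 -0.0214  0.0085]
```

View pics/s6.png

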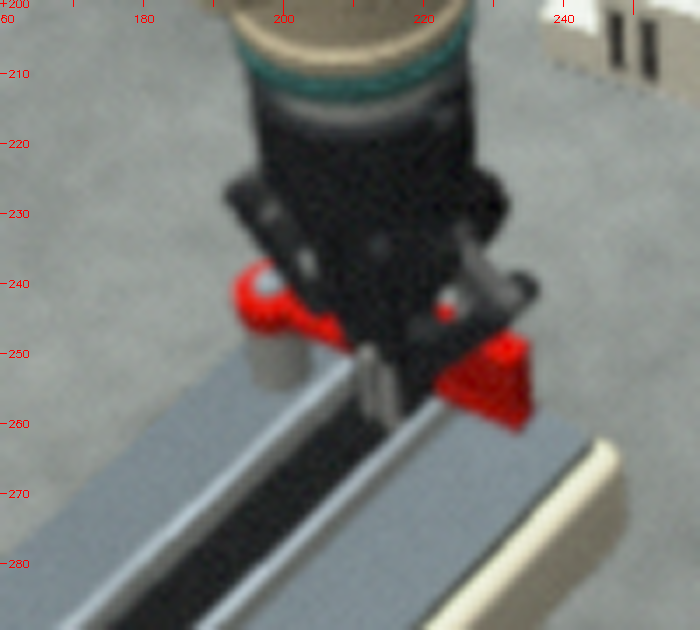

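View pics/d6.png

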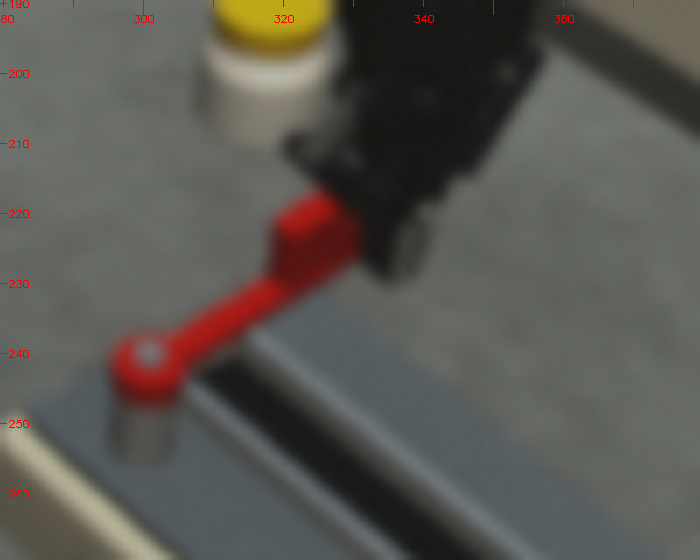

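```bash
python3 - <<'E'
from h import *
s=cam("scene");d=cam("side")
o=env.get_obs();print(tri([(s,(215.5,261)),(d,(336,230))]),o["tool_pos"])
E
```

```text
(array([ 580.53165786, -161.61458598,  134.31540394]), [3.2, 3.2]) [ 579.54467293 -156.61211504  113.60811472]
```

Emit:
drive_tool([
  [[0, 0, 0], [-0.002, 0, 0.014], 255],
  [[0, 0, 0], [-0.001, -0.01, 0], 255],
  [[0, 0, 0], [0, -0.012, 0], 255],
  [[0, 0, 0], [0, -0.012, 0], 255],
  [[0, 0, 0], [0, -0.012, 0], 255],
  [[0, 0, 0], [-0.002, -0.012, 0], 255],
  [[0, 0, 0], [-0.003, -0.012, 0], 255],
  [[0, 0, 0], [0, 0, 0], 255],
  [[0, 0, 0], [0, 0, 0], 255],
  [[0, 0, 0], [0, 0, 0], 255],
])

```text
time: 6.1
tool_pos: [573.3, -78.0, 105.8]
eef_rot: [[1.0, 0.002, 0.012], [0.002, -1.0, -0.006], [0.012, 0.006, -1.0]]
wrist_force: [0.1, -1.4, -0.9]
gripper_width: -0.1
```

```bash
python3 - <<'E'
from h import *
delta((576,-135,98),0)
s=cam("scene");d=cam("side")
crop(s["img"],160,200,260,290,7,"pics/s7.png")
crop(d["img"],280,190,380,270,7,"pics/d7.png")
E
```

```text
rot [ 0.36 -0.67  0.14] shift [0.0024 0.057  0.0082] | in target-yaw frame [0.0027 0.057  0.0078]
```

View pics/s7.png

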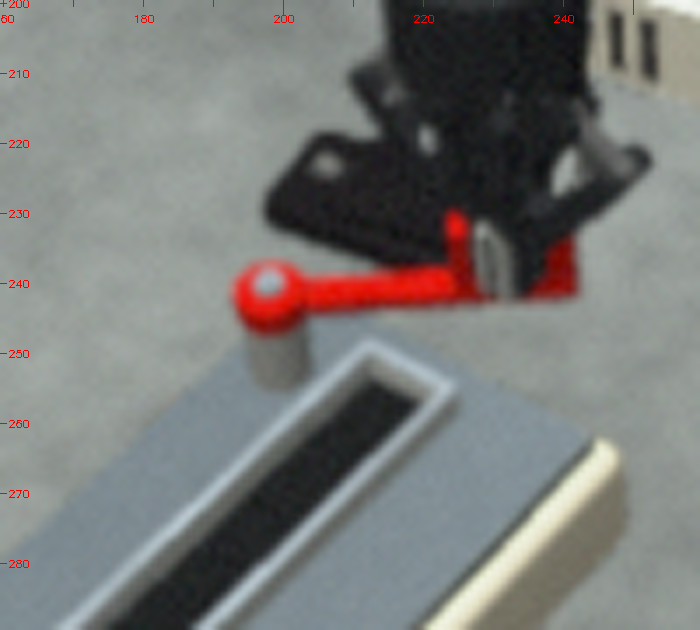

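View pics/d7.png

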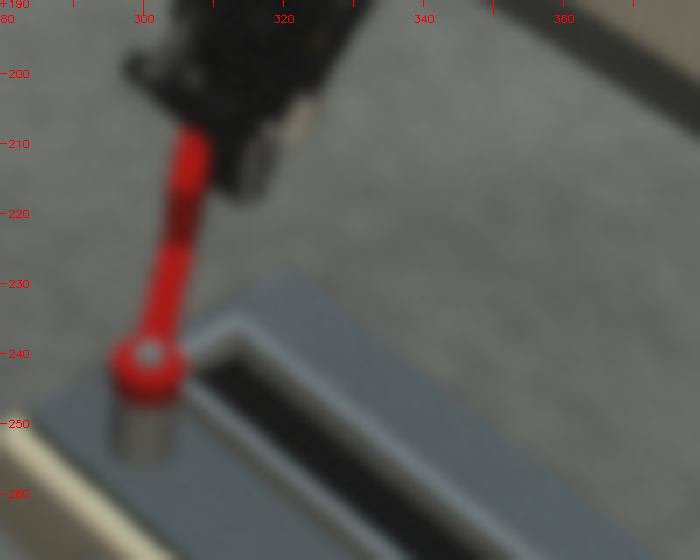

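The handle is now at about 40° and follows the fingers, with the fin at scene (232,235). I'll continue the arc.

Emit:
drive_tool([
  [[0.3, -0.6, 0], [-0.01, -0.011, 0.003], 255],
  [[0, 0, 0], [-0.012, -0.011, 0.002], 255],
  [[0, 0, 0], [-0.013, -0.009, 0.002], 255],
  [[0, 0, 0], [-0.01, -0.004, 0.001], 255],
  [[0, 0, 0], [0, 0, 0], 255],
  [[0, 0, 0], [0, 0, 0], 255],
  [[0, 0, 0], [0, 0, 0], 255],
  [[0, 0, 0], [0, 0, 0], 255],
  [[0, 0, 0], [0, 0, 0], 255],
  [[0, 0, 0], [0, 0, 0], 255],
])

```text
time: 7.03
tool_pos: [531.2, -46.6, 99.2]
eef_rot: [[1.0, -0.005, 0.008], [-0.005, -1.0, -0.0], [0.008, 0.0, -1.0]]
wrist_force: [0.3, 0.3, -0.8]
gripper_width: -0.1
```

```bash
python3 - <<'E'
from h import *
delta((510,-31,100),0)
s=cam("scene");d=cam("side")
crop(s["img"],160,190,260,280,7,"pics/s8.png")
crop(d["img"],250,180,350,260,7,"pics/d8.png")
E
```

```text
rot [ 0.02 -0.48 -0.3 ] shift [-0.0212 -0.0155 -0.001 ] | in target-yaw frame [-0.0212 -0.0156 -0.0008]
```

View pics/s8.png

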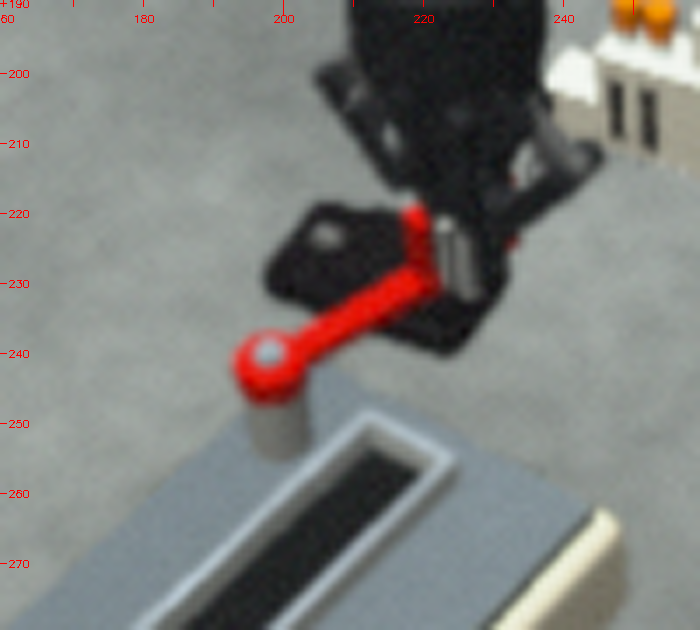

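View pics/d8.png

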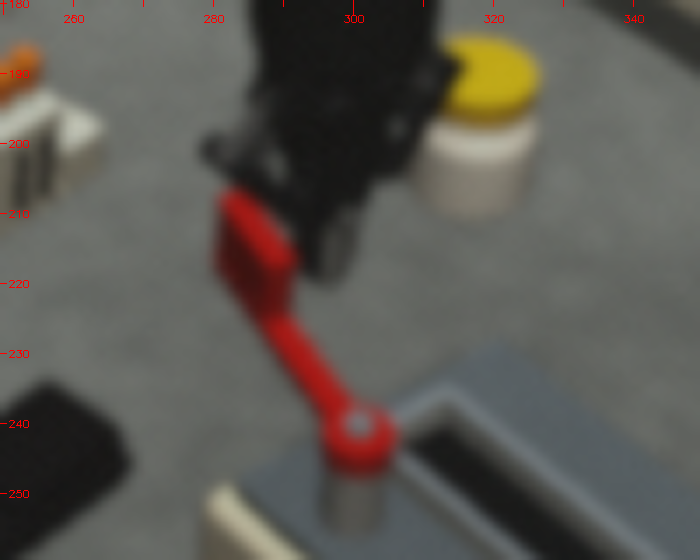

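```bash
python3 - <<'E'
from h import *
s=cam("scene");d=cam("side")
p=np.array([485.1,-119.4])
for c,x in((s,(217,229.5)),(d,(291,228)),(d,(289,211))):
    q=onz(c,x,116 if x!=(289,211) else 148)[:2];v=q-p;print(q,np.degrees(np.arctan2(v[1],v[0])),np.hypot(*v))
E
```

```text
[501.89099113 -57.13320186] 74.90847497766785 64.49101901948073
[502.5100927  -60.44381587] 73.54783307983725 61.47310773236144
[521.48408597 -27.7759261 ] 68.34188325851932 98.58383553771664
```

Emit:
drive_tool([
  [[0, -0.4, -0.3], [-0.006, -0.005, 0], 255],
  [[0, 0, 0], [-0.005, -0.004, 0], 255],
  [[0, 0, 0], [-0.004, -0.002, 0], 255],
  [[0, 0, 0], [0, 0, 0], 255],
  [[0, 0, 0], [0, 0, 0], 255],
  [[0, 0, 0], [0, 0, 0], 255],
  [[0, 0, 0], [0, 0, 0], 255],
  [[0, 0, 0], [0, 0, 0], 255],
  [[0, 0, 0], [0, 0, 0], 255],
  [[0, 0, 0], [0, 0, 0], 255],
])

```text
time: 8.07
tool_pos: [514.9, -34.4, 99.5]
eef_rot: [[1.0, 0.001, 0.003], [0.001, -1.0, -0.001], [0.003, 0.001, -1.0]]
wrist_force: [0.8, 0.1, 0.3]
gripper_width: -0.2
```

```bash
python3 - <<'E'
from h import *
delta((513,-31,100),0)
s=cam("scene");d=cam("side")
crop(s["img"],160,190,260,280,7,"pics/s9.png")
crop(d["img"],250,180,350,260,7,"pics/d9.png")
E
```

```text
rot [ 0.07 -0.15  0.05] shift [-0.0019 -0.0034 -0.0005] | in target-yaw frame [-0.0019 -0.0034 -0.0005]
```

View pics/s9.png

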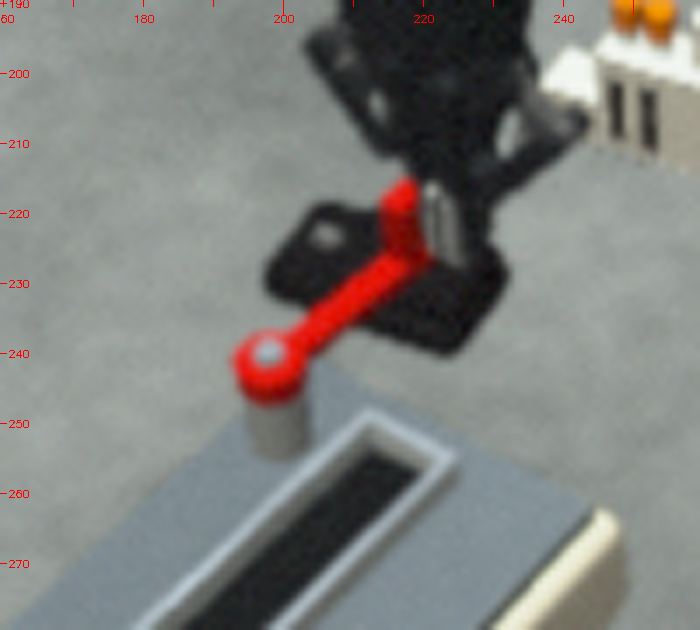

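View pics/d9.png

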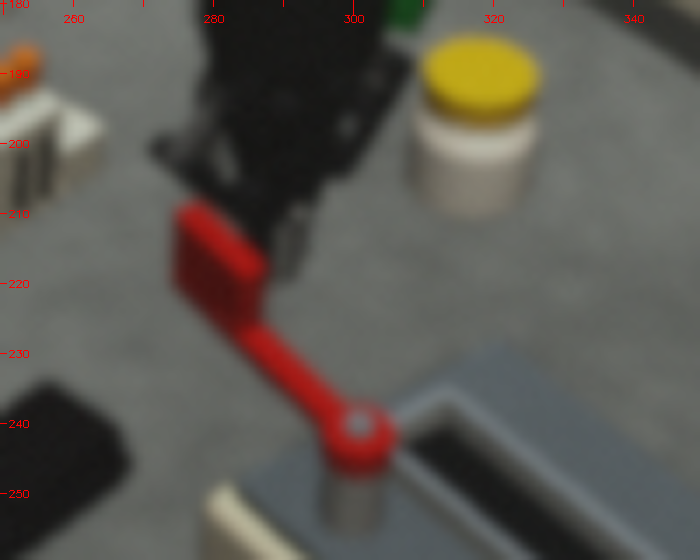

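```bash
python3 - <<'E'
from h import *
s=cam("scene");d=cam("side")
p=np.array([485.1,-119.4])
for c,x,z in((s,(213,228.5),116),(d,(287.5,229.5),116),(d,(281,213),148)):
    q=onz(c,x,z)[:2];v=q-p;print(q,np.degrees(np.arctan2(v[1],v[0])),np.hypot(*v))
for g in (80,85,88):
    e=np.array([np.cos(np.radians(g)),np.sin(np.radians(g))]);
    print(g,[ [proj(c,[[*(p+r*e),z]])[0].round(1).tolist() for c in(s,d)] for r,z in((60,116),(72,148),(122,148))])
E
```

```text
[489.81823951 -60.08125178] 85.45224292970195 59.50609779089694
[490.26260058 -59.1529545 ] 85.1022593611799 60.46783389633455
[497.18242303 -20.57882486] 83.02929862285598 99.5570670641482
80 [[[214.5, 229.3], [289.1, 229.0]], [[216.8, 218.9], [287.6, 218.0]], [[229.7, 210.1], [278.5, 208.0]]]
85 [[[213.2, 228.5], [287.6, 229.6]], [[215.2, 218.0], [285.8, 218.7]], [[227.0, 208.5], [275.5, 209.2]]]
88 [[[212.4, 228.0], [286.8, 230.0]], [[214.2, 217.4], [284.7, 219.2]], [[225.3, 207.7], [273.7, 210.0]]]
```

Handle angle comes out at 86.5° from the mixer's x axis (1.51 rad) by both the images and the push geometry. It's open, so I'm retreating and heading to the purple rack.

Emit:
drive_tool([
  [[0, 0, 0], [0.012, 0, 0], 255],
  [[0, 0, 0], [0.002, 0, -0.03], 255],
  [[0, 0, 0], [0, 0, -0.04], 255],
  [[0, 0, 0], [0, 0, -0.04], 150],
  [[0, 0, 0], [0.002, -0.02, -0.04], 0],
  [[0, 0, 0], [0.004, -0.035, 0], 0],
  [[0, 0, 0], [0.004, -0.04, 0], 0],
  [[0, 0, 0], [0.005, -0.04, 0], 0],
  [[0, 0, 0], [0.005, -0.04, 0], 0],
  [[0, 0, 0], [0.005, -0.04, 0], 0],
])

```text
time: 9.1
tool_pos: [553.6, 181.0, 253.9]
eef_rot: [[1.0, -0.013, -0.002], [-0.013, -1.0, 0.001], [-0.002, -0.001, -1.0]]
wrist_force: [0.2, -0.2, 0.5]
gripper_width: 83.4
```

Emit:
drive_tool([
  [[0, 0, -7], [0.005, -0.038, 0], 0],
  [[0, 0, -7], [0, -0.038, 0], 0],
  [[0, 0, -7], [0, -0.03, 0], 0],
  [[0, 0, -7], [0, -0.02, 0], 0],
  [[0, 0, -7], [0, 0, 0], 0],
  [[0, 0, -7], [0, 0, 0], 0],
  [[0, 0, -7], [0, 0, 0], 0],
  [[0, 0, -7], [0, 0, 0], 0],
  [[0, 0, -7], [0, 0, 0], 0],
  [[0, 0, -7], [0, 0, 0], 0],
])

```text
time: 9.93
tool_pos: [535.0, 322.1, 249.4]
eef_rot: [[0.327, 0.945, -0.011], [0.945, -0.327, 0.0], [-0.003, -0.01, -1.0]]
wrist_force: [0.2, 0.4, -0.2]
gripper_width: 85.4
```

```bash
python3 - <<'E'
from h import *
delta((576,329,262),85)
E
```

```text
rot [ -0.62   0.1  -14.09] shift [ 0.0199  0.0364 -0.013 ] | in target-yaw frame [ 0.0104  0.0403 -0.0126]
```

Emit:
drive_tool([
  [[-0.6, 0, -6], [0.008, 0.012, -0.005], 0],
  [[0, 0, -6], [0.006, 0.012, -0.004], 0],
  [[0, 0, -1], [0.001, 0.01, 0], 0],
  [[0, 0, 0], [0, 0, 0], 0],
  [[0, 0, 0], [0, 0, 0], 0],
  [[0, 0, 0], [0, 0, 0], 0],
  [[0, 0, 0], [0, 0, 0], 0],
  [[0, 0, 0], [0, 0, 0], 0],
  [[0, 0, 0], [0, 0, 0], 0],
  [[0, 0, 0], [0, 0, 0], 0],
])

```text
time: 10.77
tool_pos: [570.0, 329.5, 256.8]
eef_rot: [[0.089, 0.996, -0.006], [0.996, -0.089, -0.004], [-0.005, -0.006, -1.0]]
wrist_force: [-0.7, 0.1, 0.6]
gripper_width: 85.2
```

```bash
python3 - <<'E'
from h import *
import pickle
w=cam("wrist");pickle.dump(w,open("w10.pkl","wb"));print(w["obs"]["tool_pos"],w["obs"]["eef_rot"])
cv2.imwrite("pics/w10.png",w["img"])
crop(w["img"],170,40,340,230,4,"pics/w10c.png")
s=cam("scene");d=cam("side");pickle.dump((s,d),open("c10.pkl","wb"))
crop(s["img"],170,190,260,270,7,"pics/s10.png");crop(d["img"],230,190,330,270,7,"pics/d10.png")
E
```

```text
[570.0427242  329.45814471 256.83647248] [[ 0.08947033  0.99596999 -0.00623254]
 [ 0.99597774 -0.08949791 -0.00429609]
 [-0.00483658 -0.0058231  -0.99997135]]
```

View pics/w10.png

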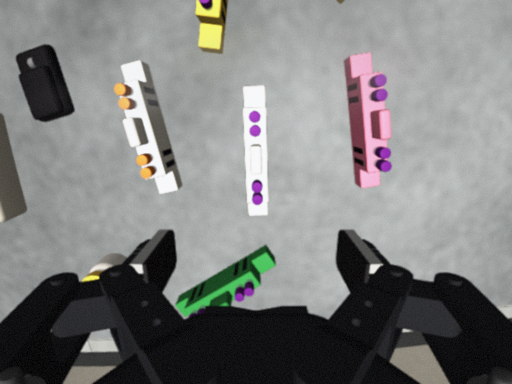

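View pics/w10c.png

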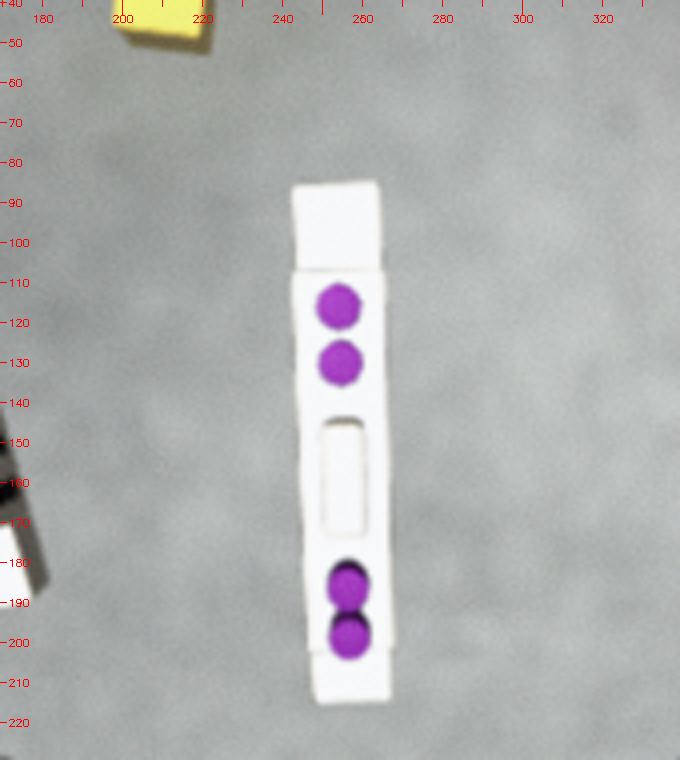

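View pics/s10.png

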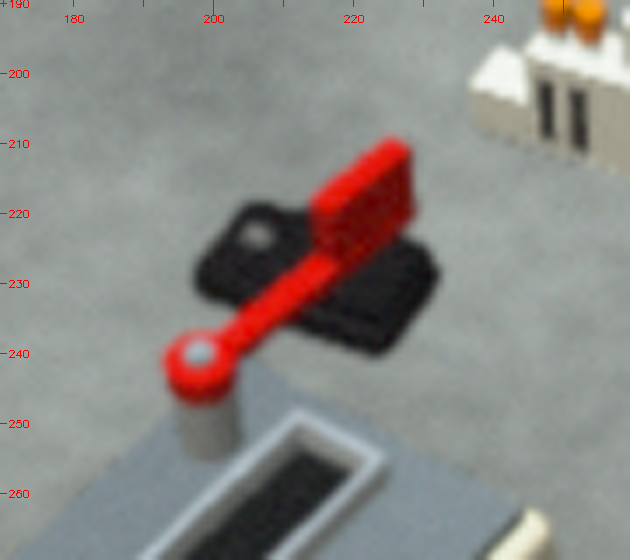

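View pics/d10.png

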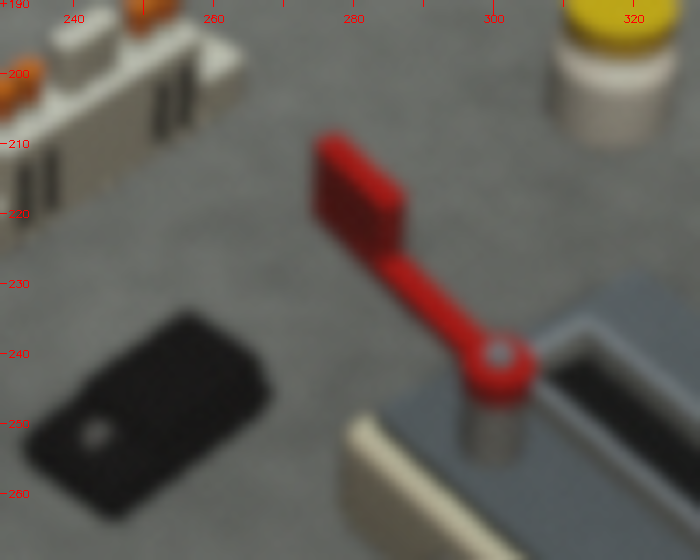

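```bash
python3 - <<'E'
from h import *
import pickle
w=pickle.load(open("w10.pkl","rb"));s,d,_=pickle.load(open("c0.pkl","rb"))
P=[onz(w,p,86) for p in [(254,116),(254.6,130.3),(256.5,186.3),(257,198.5)]]
for q in P: print(q.round(1))
T=[onz(w,p,91) for p in [(250.3,145.5),(260.3,145),(261,173),(251.3,173.5)]]
for q in T: print("tab",q.round(1))
print("tab c",np.mean(T,0))
E=[onz(w,p,30) for p in [(242.8,86),(263.8,85),(267,214),(249,214.8)]]
for q in E: print("end",q.round(1))
E=np.array(E);v=(E[3]+E[2]-E[0]-E[1])/2;print(np.linalg.norm(v),np.degrees(np.arctan2(v[1],v[0])),E.mean(0))
v=P[3]-P[0];print(np.linalg.norm(v),np.degrees(np.arctan2(v[1],v[0])),np.mean(P,0))
print(tri([(w,(255.7,159.5)),(s,(300,174)),(d,(226.5,167.3))]))
E
```

```text
[503.1 333.2  86. ]
[520.2 332.4  86. ]
[590.8 328.4  86. ]
[607.2 327.6  86. ]
tab [537.7 325.6  91. ]
tab [538.2 337.8  91. ]
tab [572.9 335.7  91. ]
tab [572.5 323.5  91. ]
tab c [555.31941653 330.64434058  91.        ]
end [461.1 320.9  30. ]
end [462.4 349.8  30. ]
end [650.2 339.3  30. ]
end [649.1 311.5  30. ]
188.20094711561234 -3.0347464373515716 [555.68213295 330.38333066  30.        ]
104.1986651798796 -3.0609184555091864 [555.33076532 330.41160144  86.        ]
(array([556.2607859 , 330.1811189 ,  89.38432822]), [0.7, 2.4, 2.3])
```

The wrist view shows the purple-capped off-white rack at (255,150), with the orange rack on its left (148,130) and the pink one on its right (370,120). Rack centre is (555.3, 330.4), yaw −3.05°; its length comes out at 188 mm and its cap spacing at 104 mm, close to the text's 190 and 106.

```bash
python3 - <<'E'
from h import *
delta((555.3,330.4,110),86.95)
E
```

```text
rot [-0.33  0.27 -2.08] shift [ 0.0003 -0.0141  0.147 ] | in target-yaw frame [ 1.000e-04 -1.500e-02  1.469e-01]
```

Emit:
drive_tool([
  [[-0.3, 0.3, -2], [0, -0.005, 0.022], 0],
  [[0, 0, 0], [0, -0.005, 0.022], 0],
  [[0, 0, 0], [0, -0.004, 0.022], 0],
  [[0, 0, 0], [0, 0, 0.022], 0],
  [[0, 0, 0], [0, 0, 0.022], 0],
  [[0, 0, 0], [0, 0, 0.015], 0],
  [[0, 0, 0], [0, 0, 0.01], 0],
  [[0, 0, 0], [0, 0, 0], 0],
  [[0, 0, 0], [0, 0, 0], 0],
  [[0, 0, 0], [0, 0, 0], 0],
])

```text
time: 11.75
tool_pos: [556.5, 331.0, 119.7]
eef_rot: [[0.053, 0.999, 0.006], [0.999, -0.053, 0.004], [0.004, 0.006, -1.0]]
wrist_force: [-0.3, 0.2, 0.4]
gripper_width: 85.2
```

```bash
python3 - <<'E'
from h import *
delta((555.3,330.4,45),86.95)
w=cam("wrist");cv2.imwrite("pics/w11.png",w["img"])
E
```

```text
rot [ 0.32 -0.24 -0.01] shift [-0.001  -0.0016  0.0747] | in target-yaw frame [-0.0007 -0.0012  0.0747]
```

View pics/w11.png

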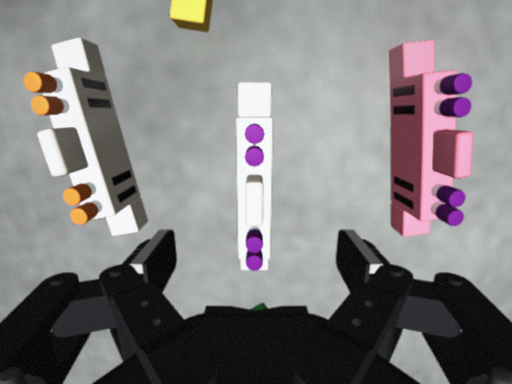

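The tab (254,203) is centred between the open fingers. Descending.

Emit:
drive_tool([
  [[0.3, -0.2, 0], [-0.001, -0.001, 0.018], 0],
  [[0, 0, 0], [0, 0, 0.018], 0],
  [[0, 0, 0], [0, 0, 0.016], 0],
  [[0, 0, 0], [0, 0, 0.01], 0],
  [[0, 0, 0], [0, 0, 0.006], 0],
  [[0, 0, 0], [0, 0, 0.003], 0],
  [[0, 0, 0], [0, 0, 0], 0],
  [[0, 0, 0], [0, 0, 0], 0],
  [[0, 0, 0], [0, 0, 0], 0],
  [[0, 0, 0], [0, 0, 0], 0],
])

```text
time: 12.63
tool_pos: [562.6, 333.6, 60.0]
eef_rot: [[0.053, 0.998, 0.02], [0.998, -0.054, 0.011], [0.012, 0.02, -1.0]]
wrist_force: [0.0, 0.2, -0.1]
gripper_width: 85.4
```

```bash
python3 - <<'E'
from h import *
delta((555.3,330.4,45),86.95)
s=cam("scene");d=cam("side")
crop(s["img"],260,140,350,220,7,"pics/s12.png");crop(d["img"],180,130,280,210,7,"pics/d12.png")
E
```

```text
rot [ 1.12 -0.68 -0.02] shift [-0.0038 -0.0074  0.0148] | in target-yaw frame [-0.0036 -0.0071  0.015 ]
```

View pics/s12.png

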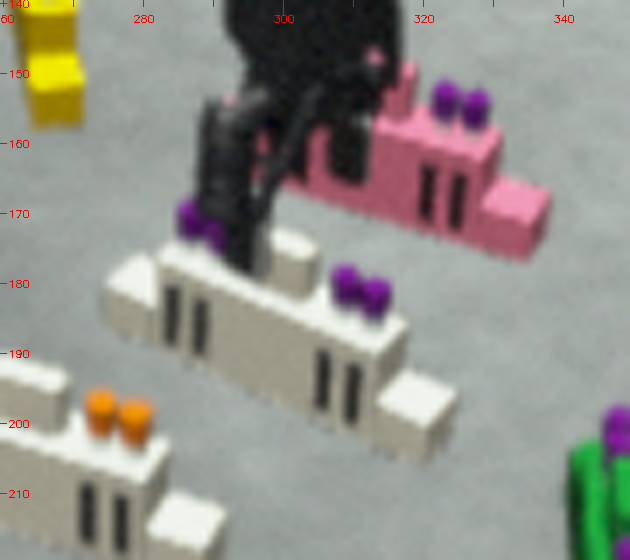

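View pics/d12.png

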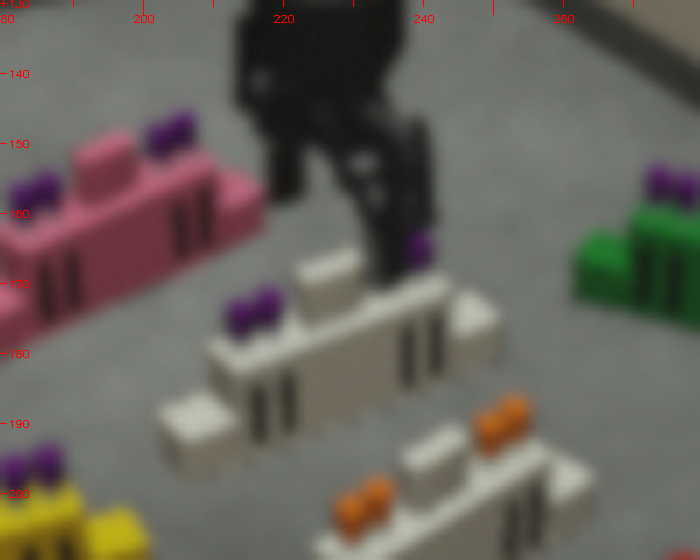

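Emit:
drive_tool([
  [[0.6, -0.4, 0], [-0.002, -0.004, 0.001], 0],
  [[0.5, -0.3, 0], [-0.001, -0.003, 0.003], 0],
  [[0, 0, 0], [0, 0, 0.004], 0],
  [[0, 0, 0], [0, 0, 0.004], 0],
  [[0, 0, 0], [0, 0, 0.002], 0],
  [[0, 0, 0], [0, 0, 0], 0],
  [[0, 0, 0], [0, 0, 0], 0],
  [[0, 0, 0], [0, 0, 0], 0],
  [[0, 0, 0], [0, 0, 0], 0],
  [[0, 0, 0], [0, 0, 0], 0],
])

```text
time: 13.57
tool_pos: [554.5, 330.7, 44.2]
eef_rot: [[0.054, 0.999, -0.002], [0.999, -0.054, -0.002], [-0.002, -0.002, -1.0]]
wrist_force: [-0.5, 0.2, 0.4]
gripper_width: 85.4
```

```bash
python3 - <<'E'
from h import *
delta((555.3,330.4,45),86.95)
w=cam("wrist");cv2.imwrite("pics/w13.png",w["img"])
E
```

```text
rot [-0.12  0.1  -0.02] shift [-0.0003  0.0008 -0.0008] | in target-yaw frame [-0.0003  0.0008 -0.0008]
```

View pics/w13.png

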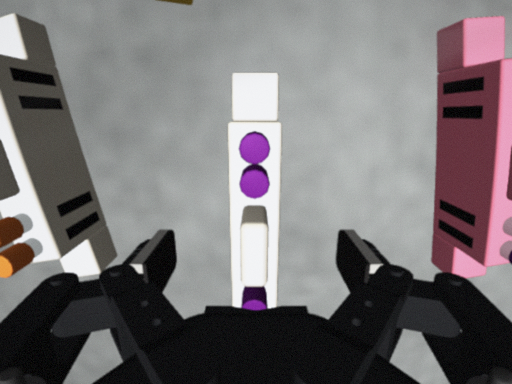

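Now well placed, with the tab at (255,245) between the pads. Closing.

Emit:
drive_tool([
  [[0, 0, 0], [0, 0, 0], 255],
  [[0, 0, 0], [0, 0, 0], 255],
  [[0, 0, 0], [0, 0, 0], 255],
  [[0, 0, 0], [0, 0, 0], 255],
  [[0, 0, 0], [0, 0, 0], 255],
  [[0, 0, 0], [0, 0, 0], 255],
  [[0, 0, 0], [0, 0, 0], 255],
  [[0, 0, 0], [0, 0, 0], 255],
  [[0, 0, 0], [0, 0, 0], 255],
  [[0, 0, 0], [0, 0, 0], 255],
], squeeze=50)

```text
time: 14.45
tool_pos: [554.8, 330.7, 44.9]
eef_rot: [[0.054, 0.999, -0.001], [0.999, -0.054, -0.001], [-0.001, -0.001, -1.0]]
wrist_force: [-0.2, -0.8, 0.6]
gripper_width: 12.9
```

```bash
python3 - <<'E'
from h import *
delta((555.3,330.4,45),86.95)
s=cam("scene");d=cam("side")
crop(s["img"],260,140,350,220,7,"pics/s14.png");crop(d["img"],180,130,280,210,7,"pics/d14.png")
E
```

```text
rot [-0.07  0.09 -0.03] shift [-0.0003  0.0005 -0.0001] | in target-yaw frame [-0.0003  0.0005 -0.0001]
```

View pics/s14.png

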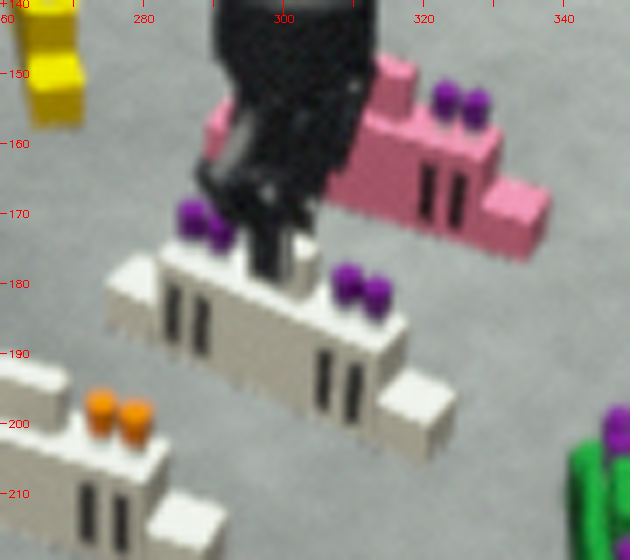

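View pics/d14.png

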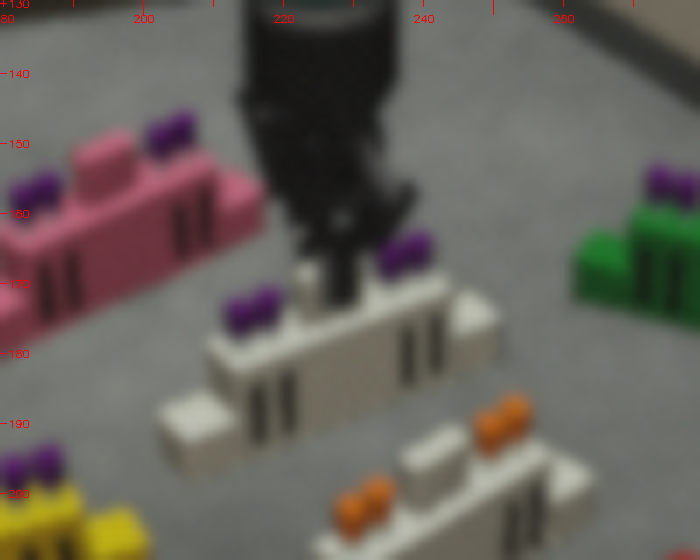

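The gripper holds the tab at width 12.9 mm. Lifting now.

Emit:
drive_tool([
  [[0, 0, 0], [0, 0, -0.004], 255],
  [[0, 0, 0], [0, 0, -0.01], 255],
  [[0, 0, 0], [0, 0, -0.018], 255],
  [[0, 0, 0], [0, 0, -0.025], 255],
  [[0, 0, 0], [0, 0, -0.028], 255],
  [[0, 0, 0], [0, 0, -0.028], 255],
  [[0, 0, 0], [0, 0, -0.025], 255],
  [[0, 0, 0], [0, 0, -0.018], 255],
  [[0, 0, 0], [0, 0, -0.01], 255],
  [[0, 0, 0], [0, 0, 0], 255],
], squeeze=80)

```text
time: 15.38
tool_pos: [552.4, 329.9, 218.5]
eef_rot: [[0.053, 0.999, -0.01], [0.999, -0.053, -0.005], [-0.006, -0.009, -1.0]]
wrist_force: [-0.7, -0.4, -2.4]
gripper_width: 12.5
```

```bash
python3 - <<'E'
from h import *
delta((532.6,-201,215),-1.8)
w=cam("wrist");cv2.imwrite("pics/w15.png",w["img"])
E
```

```text
rot [-0.17  0.68 88.74] shift [-0.5312  0.0085  0.0065] | in target-yaw frame [-0.0031  0.5313  0.0035]
```

View pics/w15.png

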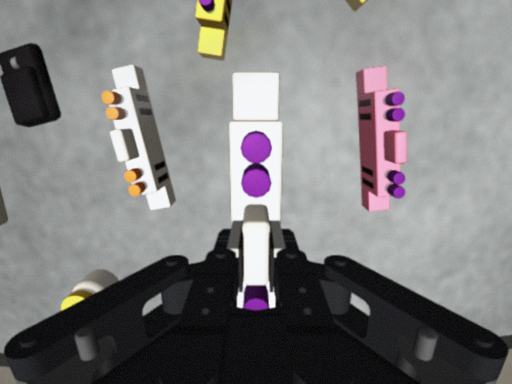

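Emit:
drive_tool([
  [[0, 0.6, 0], [-0.01, 0, 0], 255],
  [[0, 0, 0], [-0.02, 0.001, 0], 255],
  [[0, 0, 0], [-0.03, 0.001, 0], 255],
  [[0, 0, 0], [-0.036, 0.001, 0], 255],
  [[0, 0, 0], [-0.038, 0.001, 0], 255],
  [[0, 0, 0], [-0.038, 0.001, 0], 255],
  [[0, 0, 0], [-0.038, 0.001, 0], 255],
  [[0, 0, 0], [-0.038, 0.001, 0], 255],
  [[0, 0, 0], [-0.038, 0.001, 0], 255],
  [[0, 0, 0], [-0.036, 0.001, 0], 255],
])

```text
time: 16.27
tool_pos: [536.1, 1.2, 194.8]
eef_rot: [[0.04, 0.998, -0.041], [0.999, -0.04, 0.001], [-0.001, -0.041, -0.999]]
wrist_force: [0.1, -0.2, -3.0]
gripper_width: 12.3
```

Emit:
drive_tool([
  [[0, 0, 0], [-0.034, 0, 0], 255],
  [[0, 0, 0], [-0.034, 0, 0], 255],
  [[0, 0, 0], [-0.03, 0, 0], 255],
  [[0, 0, 2], [-0.025, 0, 0], 255],
  [[0, 0, 4], [-0.018, 0, 0], 255],
  [[0, 0, 6], [-0.01, 0, 0], 255],
  [[0, 0, 6], [0, 0, 0], 255],
  [[0, 0, 7], [0, 0, 0], 255],
  [[0, 0, 7], [0, 0, 0], 255],
  [[0, 0, 7], [0, 0, 0], 255],
])

```text
time: 17.1
tool_pos: [516.5, -164.3, 173.2]
eef_rot: [[0.677, 0.732, -0.073], [0.734, -0.679, 0.01], [-0.042, -0.06, -0.997]]
wrist_force: [0.3, 0.4, -2.1]
gripper_width: 12.3
```

```bash
python3 - <<'E'
from h import *
delta((532.6,-201,215),-1.8)
E
```

```text
rot [-2.2   3.75 49.01] shift [-0.0179  0.0342 -0.0433] | in target-yaw frame [ 0.0172  0.0362 -0.0418]
```

z has sagged to 173 and the tool is tilted about 4°. I'll lift and level before turning further.

Emit:
drive_tool([
  [[-0.5, 0.8, 0], [0, 0, -0.015], 255],
  [[-0.5, 0.8, 0], [0, 0, -0.02], 255],
  [[-0.5, 0.8, 3], [0, 0, -0.01], 255],
  [[-0.4, 0.6, 6], [0, 0.004, -0.003], 255],
  [[-0.2, 0.4, 6], [0, 0.006, -0.002], 255],
  [[0, 0, 6], [0, 0.006, 0], 255],
  [[0, 0, 6], [0, 0.006, 0], 255],
  [[0, 0, 6], [0, 0.004, 0], 255],
  [[0, 0, 4], [0, 0, 0], 255],
  [[0, 0, 2], [0, 0, 0], 255],
])

```text
time: 17.93
tool_pos: [533.0, -187.4, 234.5]
eef_rot: [[0.99, 0.142, 0.007], [0.142, -0.99, 0.027], [0.011, -0.026, -1.0]]
wrist_force: [1.0, 0.3, -2.9]
gripper_width: 12.5
```

```bash
python3 - <<'E'
from h import *
delta((532.6,-201,215),-1.8)
E
```

```text
rot [-1.55 -0.51  9.95] shift [-0.0026  0.0139  0.0192] | in target-yaw frame [-0.      0.0136  0.0195]
```

Emit:
drive_tool([
  [[-0.8, -0.3, 4], [-0.001, 0.006, 0.006], 255],
  [[-0.6, -0.2, 4], [0, 0.005, 0.007], 255],
  [[0, 0, 1.5], [0, 0.002, 0.005], 255],
  [[0, 0, 0], [0, 0, 0], 255],
  [[0, 0, 0], [0, 0, 0], 255],
  [[0, 0, 0], [0, 0, 0], 255],
  [[0, 0, 0], [0, 0, 0], 255],
  [[0, 0, 0], [0, 0, 0], 255],
  [[0, 0, 0], [0, 0, 0], 255],
  [[0, 0, 0], [0, 0, 0], 255],
])

```text
time: 18.77
tool_pos: [534.5, -200.7, 226.2]
eef_rot: [[1.0, -0.008, 0.013], [-0.008, -1.0, 0.0], [0.013, -0.0, -1.0]]
wrist_force: [0.4, -0.0, -3.3]
gripper_width: 12.3
```

```bash
python3 - <<'E'
from h import *
import pickle
delta((532.6,-201,215),-1.8)
w=cam("wrist");pickle.dump(w,open("w16.pkl","wb"));cv2.imwrite("pics/w16.png",w["img"])
s=cam("scene");d=cam("side");pickle.dump((s,d),open("c16.pkl","wb"))
crop(s["img"],140,170,260,310,5,"pics/s16.png");crop(d["img"],270,150,400,300,5,"pics/d16.png")
E
```

```text
rot [-0.02 -0.77  1.37] shift [-0.0021  0.0003  0.0111] | in target-yaw frame [-0.0019  0.0004  0.0112]
```

View pics/w16.png

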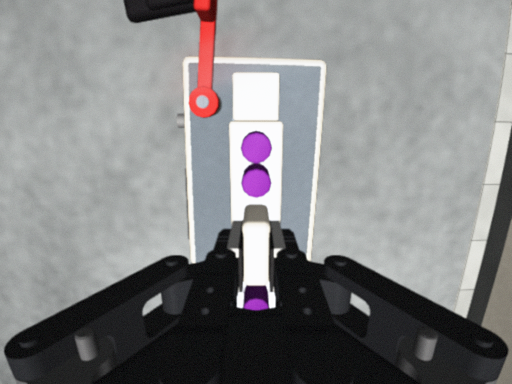

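View pics/s16.png

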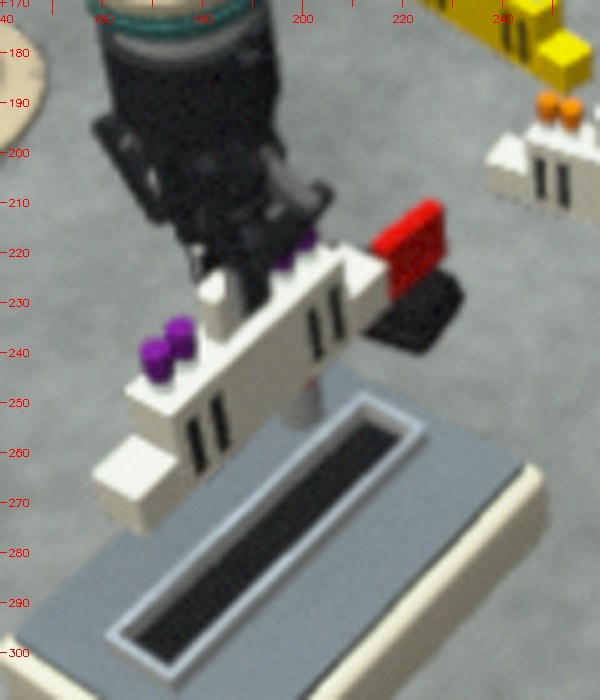

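View pics/d16.png

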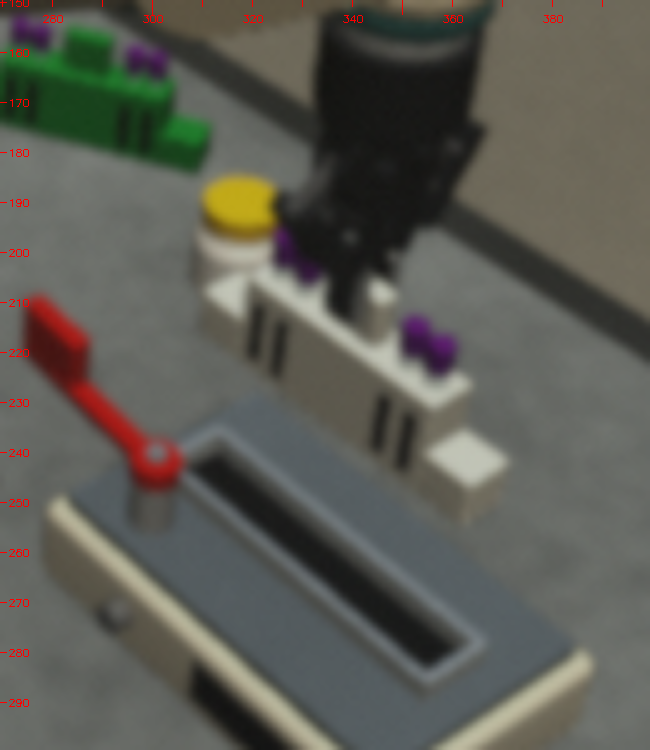

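```bash
python3 - <<'E'
from h import *
import pickle
w=pickle.load(open("w16.pkl","rb"))
def ont(p,z):
    u=cv2.undistortPoints(np.array([[p]],float),w["mtx"],w["dist"])[0,0];T=w["tool_from_camera"]
    d=T[:3,:3]@np.array([*u,1]);o=T[:3,3];return (o+d*(z-o[2])/d[2]).round(1)
print("caps",ont((256.3,147),-41),ont((256.3,181),-41))
for p in((233.5,73),(279,73)):print("step end",ont(p,15))
for p in((230.5,122.5),(282,122.5)):print("block end",ont(p,-15))
crop(w["img"],200,50,310,240,4,"pics/w16c.png")
E
```

```text
caps [  0.7 -52.8 -41. ] [  0.7 -36.7 -41. ]
step end [-13.6 -93.2  15. ]
step end [ 15.1 -93.2  15. ]
block end [-13.3 -63.3 -15. ]
block end [ 14.8 -63.3 -15. ]
```

View pics/w16c.png

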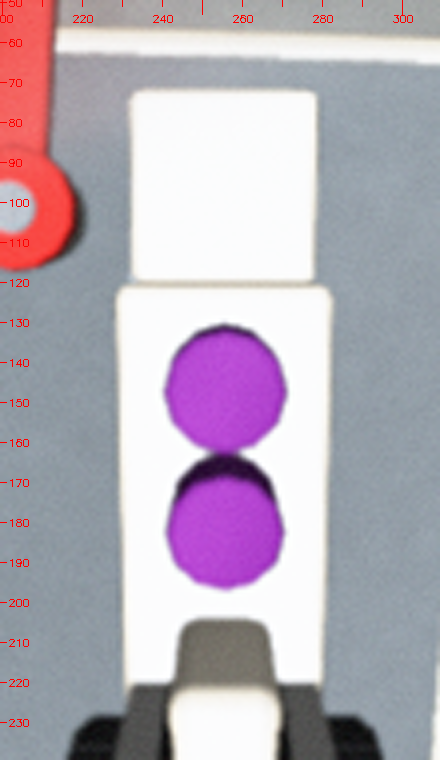

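Emit:
drive_tool([
  [[0, -0.7, 1.2], [-0.002, 0, 0.008], 255],
  [[0, 0, 0], [0, 0, 0.014], 255],
  [[0, 0, 0], [0, 0, 0.016], 255],
  [[0, 0, 0], [0, 0, 0.016], 255],
  [[0, 0, 0], [0, 0, 0.014], 255],
  [[0, 0, 0], [0, 0, 0.006], 255],
  [[0, 0, 0], [0, 0, 0], 255],
  [[0, 0, 0], [0, 0, 0], 255],
  [[0, 0, 0], [0, 0, 0], 255],
  [[0, 0, 0], [0, 0, 0], 255],
])

```text
time: 19.75
tool_pos: [531.7, -200.5, 146.9]
eef_rot: [[0.999, -0.037, -0.004], [-0.037, -0.999, 0.0], [-0.004, -0.0, -1.0]]
wrist_force: [0.2, -0.1, -2.2]
gripper_width: 12.5
```

```bash
python3 - <<'E'
from h import *
delta((532.1,-200.5,140),-1.8)
E
```

```text
rot [-0.02  0.21 -0.3 ] shift [ 0.0004 -0.      0.0069] | in target-yaw frame [ 0.0004 -0.      0.0069]
```

```bash
python3 - <<'E'
from h import *
w=cam("wrist");crop(w["img"],160,30,340,240,3.5,"pics/w17.png")
s=cam("scene");d=cam("side")
crop(s["img"],140,200,250,320,6,"pics/s17.png");crop(d["img"],280,180,400,300,5,"pics/d17.png")
E
```

```text
(no output)
```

View pics/w17.png

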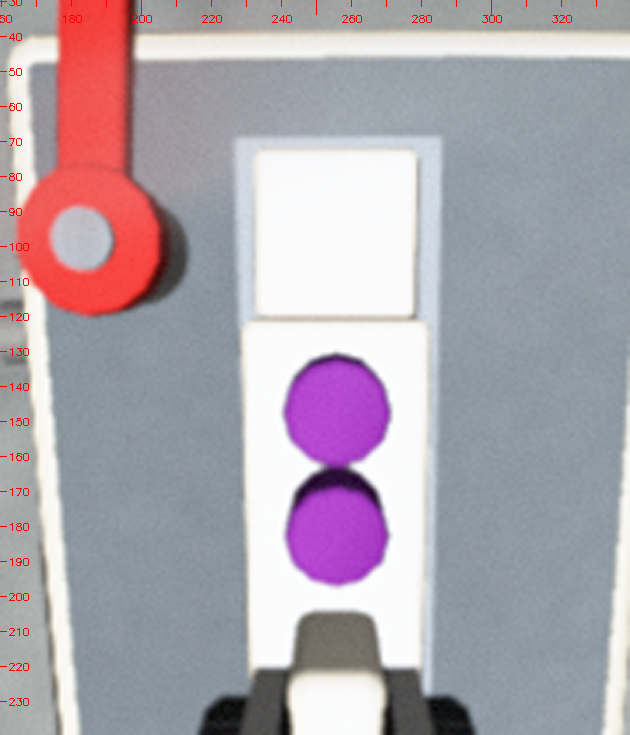

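View pics/s17.png

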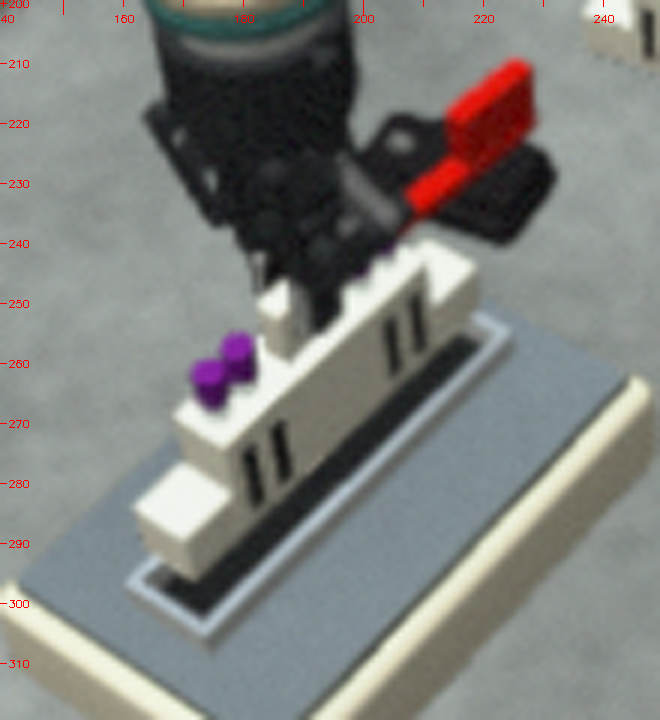

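View pics/d17.png

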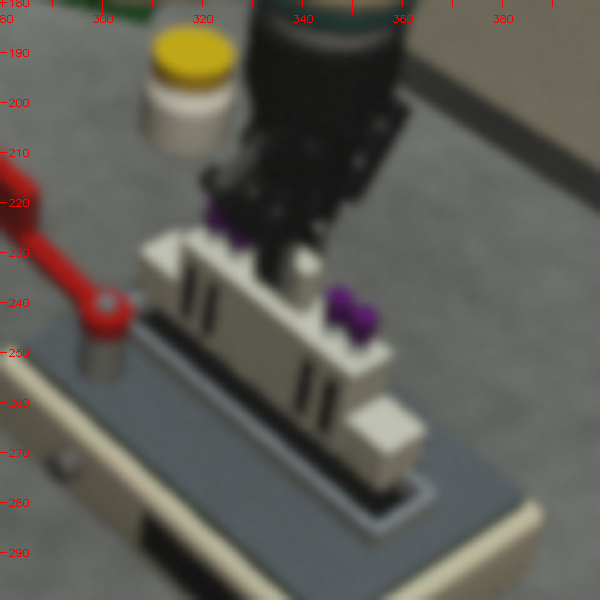

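Aligned: in the wrist crop the rack end (255,72) is centred in the tray rim (227–286). Lowering slowly.

Emit:
drive_tool([
  [[0, 0.2, -0.3], [0, 0, 0.004], 255],
  [[0, 0, 0], [0, 0, 0.005], 255],
  [[0, 0, 0], [0, 0, 0.005], 255],
  [[0, 0, 0], [0, 0, 0.005], 255],
  [[0, 0, 0], [0, 0, 0.003], 255],
  [[0, 0, 0], [0, 0, 0], 255],
  [[0, 0, 0], [0, 0, 0], 255],
  [[0, 0, 0], [0, 0, 0], 255],
  [[0, 0, 0], [0, 0, 0], 255],
  [[0, 0, 0], [0, 0, 0], 255],
])

```text
time: 20.73
tool_pos: [531.9, -200.6, 123.1]
eef_rot: [[1.0, -0.031, 0.001], [-0.031, -1.0, -0.0], [0.001, 0.0, -1.0]]
wrist_force: [0.4, 0.5, -2.4]
gripper_width: 12.3
```

```bash
python3 - <<'E'
from h import *
delta((532.1,-200.5,115),-1.8)
E
```

```text
rot [ 0.01 -0.08  0.04] shift [ 0.0001 -0.0001  0.0081] | in target-yaw frame [ 0.0002 -0.0001  0.0081]
```

Emit:
drive_tool([
  [[0, 0, 0], [0, 0, 0.002], 255],
  [[0, 0, 0], [0, 0, 0.002], 255],
  [[0, 0, 0], [0, 0, 0.002], 255],
  [[0, 0, 0], [0, 0, 0], 255],
  [[0, 0, 0], [0, 0, 0], 255],
  [[0, 0, 0], [0, 0, 0], 255],
  [[0, 0, 0], [0, 0, 0], 255],
  [[0, 0, 0], [0, 0, 0], 255],
  [[0, 0, 0], [0, 0, 0], 255],
  [[0, 0, 0], [0, 0, 0], 255],
])

```text
time: 21.57
tool_pos: [532.3, -200.8, 117.2]
eef_rot: [[1.0, -0.031, 0.003], [-0.031, -1.0, -0.001], [0.003, 0.001, -1.0]]
wrist_force: [-0.1, 0.7, -2.2]
gripper_width: 12.3
```

```bash
python3 - <<'E'
from h import *
delta((532.1,-200.5,115),-1.8)
s=cam("scene");d=cam("side");w=cam("wrist")
crop(s["img"],140,220,240,320,7,"pics/s18.png");crop(d["img"],290,190,390,300,7,"pics/d18.png")
E
```

```text
rot [ 0.04 -0.15  0.04] shift [-0.0002 -0.0003  0.0022] | in target-yaw frame [-0.0002 -0.0003  0.0022]
```

View pics/s18.png

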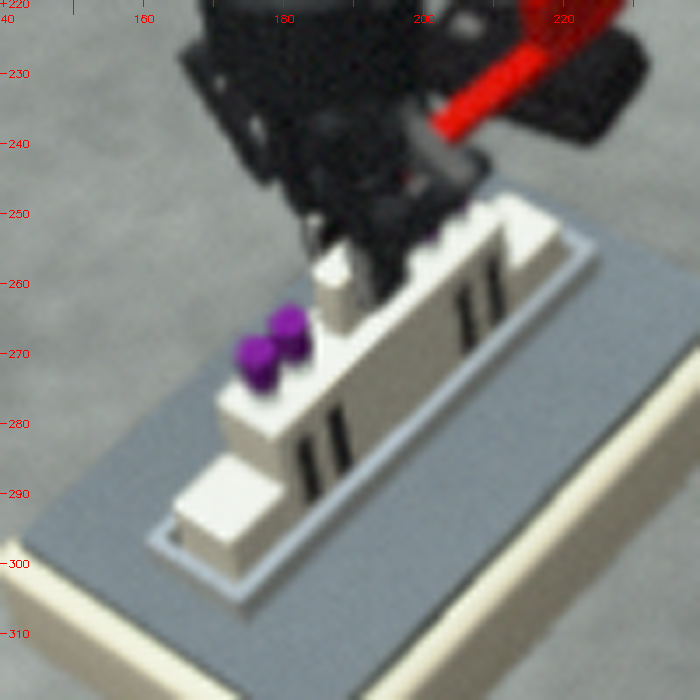

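View pics/d18.png

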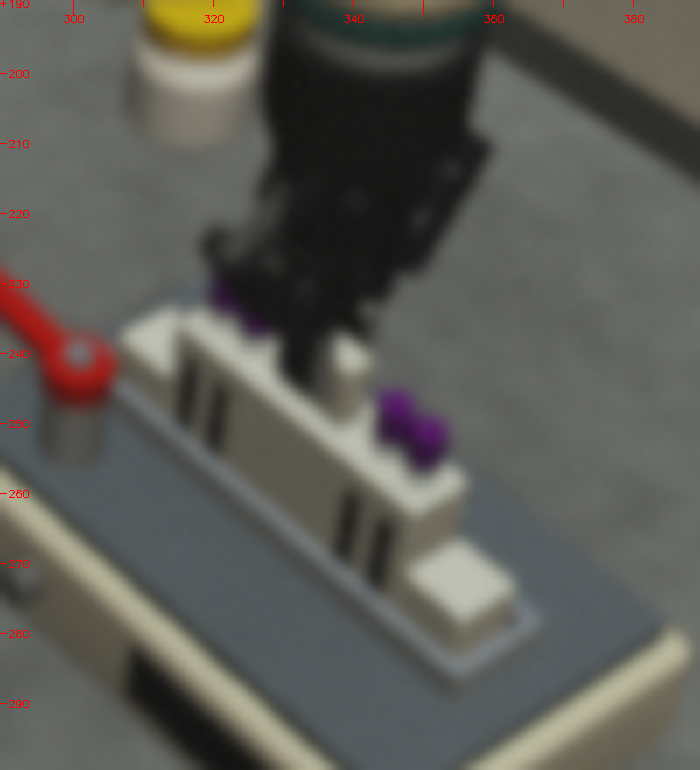

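The rack is inside the walls and still hangs (−2.2 N). A couple more mm.

Emit:
drive_tool([
  [[0, 0, 0], [0, 0, 0.001], 255],
  [[0, 0, 0], [0, 0, 0.001], 255],
  [[0, 0, 0], [0, 0, 0.001], 255],
  [[0, 0, 0], [0, 0, 0], 255],
  [[0, 0, 0], [0, 0, 0], 255],
  [[0, 0, 0], [0, 0, 0], 255],
  [[0, 0, 0], [0, 0, 0], 255],
  [[0, 0, 0], [0, 0, 0], 255],
  [[0, 0, 0], [0, 0, 0], 255],
  [[0, 0, 0], [0, 0, 0], 255],
])

```text
time: 22.55
tool_pos: [532.7, -201.0, 115.0]
eef_rot: [[1.0, -0.031, 0.004], [-0.031, -1.0, -0.001], [0.004, 0.001, -1.0]]
wrist_force: [-1.2, -0.1, -1.2]
gripper_width: 12.3
```

Emit:
drive_tool([
  [[0, -0.2, 0], [0, 0, 0.001], 255],
  [[0, 0, 0], [0, 0, 0.001], 255],
  [[0, 0, 0], [0, 0, 0], 255],
  [[0, 0, 0], [0, 0, 0], 255],
  [[0, 0, 0], [0, 0, 0], 255],
  [[0, 0, 0], [0, 0, 0], 255],
  [[0, 0, 0], [0, 0, 0], 255],
  [[0, 0, 0], [0, 0, 0], 255],
  [[0, 0, 0], [0, 0, 0], 255],
  [[0, 0, 0], [0, 0, 0], 255],
])

```text
time: 23.38
tool_pos: [533.1, -201.3, 115.0]
eef_rot: [[1.0, -0.031, 0.002], [-0.031, -1.0, -0.002], [0.002, 0.002, -1.0]]
wrist_force: [0.2, -0.0, 0.6]
gripper_width: 12.5
```

z now stays at 115.0 and the force went from −2.4 to +0.6 N, so the rack is on the floor at the expected height. Releasing.

Emit:
drive_tool([
  [[0, 0, 0], [0, 0, 0], 200],
  [[0, 0, 0], [0, 0, 0], 150],
  [[0, 0, 0], [0, 0, 0], 100],
  [[0, 0, 0], [0, 0, 0], 50],
  [[0, 0, 0], [0, 0, 0], 0],
  [[0, 0, 0], [0, 0, 0], 0],
  [[0, 0, 0], [0, 0, 0], 0],
  [[0, 0, 0], [0, 0, 0], 0],
  [[0, 0, 0], [0, 0, -0.005], 0],
  [[0, 0, 0], [0, 0, -0.005], 0],
])

```text
time: 24.22
tool_pos: [533.1, -201.0, 124.9]
eef_rot: [[1.0, -0.031, 0.001], [-0.031, -1.0, -0.002], [0.001, 0.002, -1.0]]
wrist_force: [0.6, 0.6, 0.7]
gripper_width: 85.6
```

Emit:
drive_tool([
  [[0, 0, 0], [0, 0, -0.01], 0],
  [[0, 0, 0], [0, 0, -0.02], 0],
  [[0, 0, 0], [0, 0, -0.03], 0],
  [[0, 0, 0], [0, 0, -0.035], 0],
  [[0, 0, 0], [0, 0, -0.03], 0],
  [[0, 0, 0], [0, 0, -0.02], 0],
  [[0, 0, 0], [0, 0, 0], 0],
  [[0, 0, 0], [0, 0, 0], 0],
  [[0, 0, 0], [0, 0, 0], 0],
  [[0, 0, 0], [0, 0, 0], 0],
])

```text
time: 25.05
tool_pos: [531.9, -200.3, 283.7]
eef_rot: [[1.0, -0.031, 0.006], [-0.031, -1.0, -0.004], [0.006, 0.004, -1.0]]
wrist_force: [-0.1, 0.2, -0.5]
gripper_width: 85.1
```

```bash
python3 - <<'E'
from h import *
import pickle
w=cam("wrist");s=cam("scene");d=cam("side");pickle.dump((s,d,w),open("c20.pkl","wb"))
cv2.imwrite("pics/w20.png",w["img"]);crop(w["img"],180,30,340,250,3.5,"pics/w20c.png")
crop(s["img"],140,200,250,320,6,"pics/s20.png");crop(d["img"],270,190,390,300,6,"pics/d20.png")
delta((460,-25,260),0)
E
```

```text
rot [ 0.19 -0.26 -1.76] shift [-0.0773 -0.1731  0.0222] | in target-yaw frame [-0.0718 -0.1753  0.0231]
```

View pics/w20c.png

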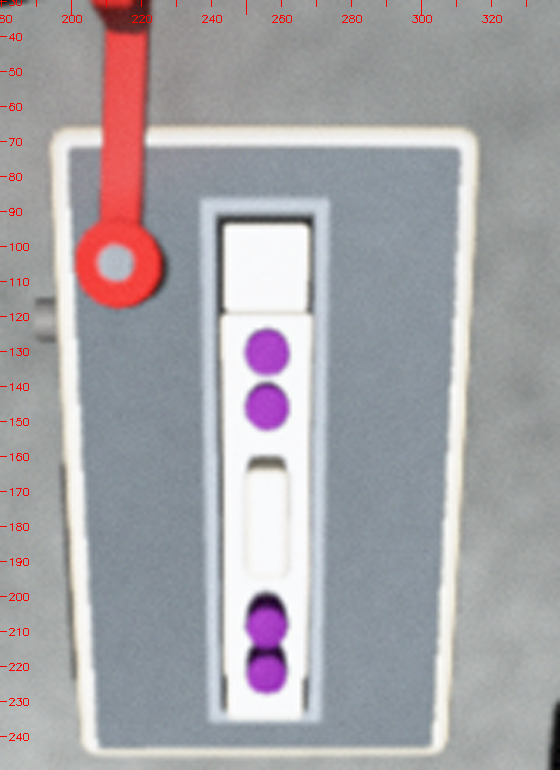

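View pics/s20.png

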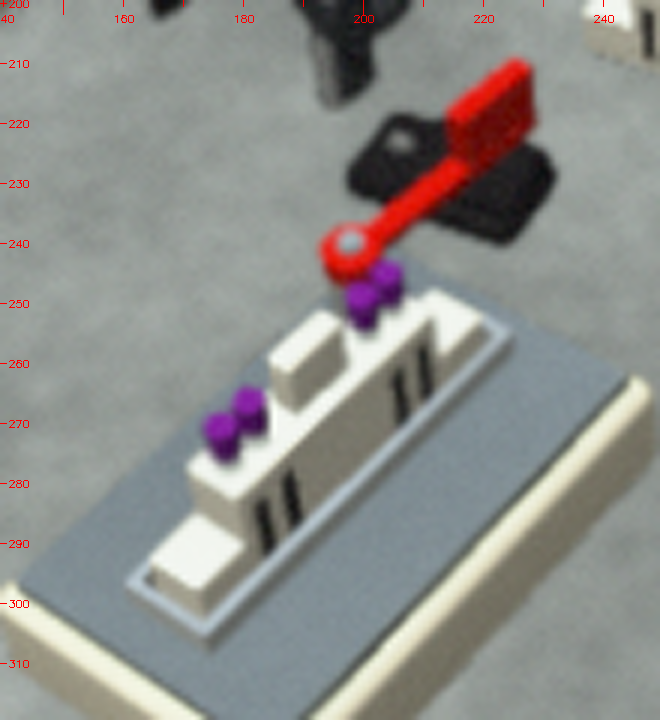

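View pics/d20.png

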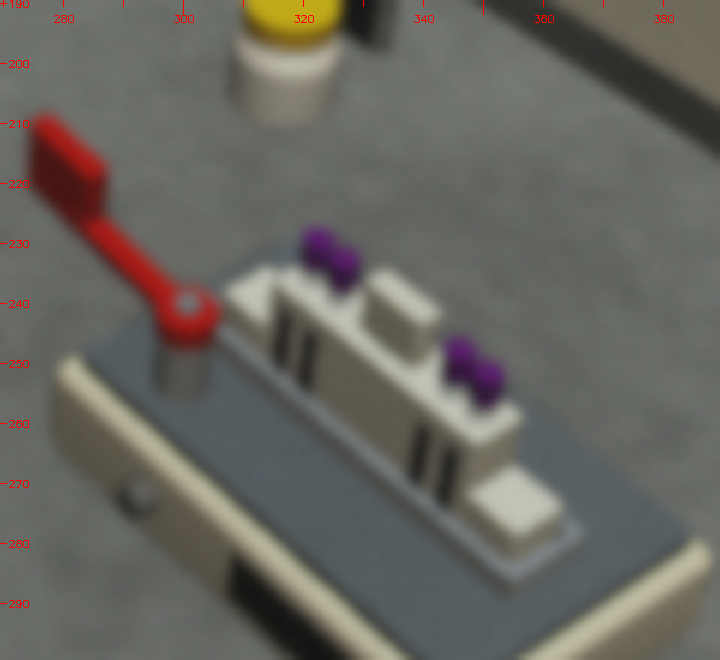

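The rack sits inside the tray walls (wrist crop: step end at (256,95) inside the rim) and the handle is still open. I'll check its numbers, then go round to the −x side of the fin.

```bash
python3 - <<'E'
from h import *
import pickle
s,d,w=pickle.load(open("c20.pkl","rb"))
print("tabtop",tri([(w,(256,179.5)),(s,(190.5,255)),(d,(336.5,239))]))
P=[onz(w,p,156) for p in [(256,130.3),(256,146),(256,208.5),(256,221.5)]];print(np.mean(P,0),(P[3]-P[0]))
T=[onz(w,p,161)[:2] for p in [(250.5,164),(261.5,164),(261.5,194.5),(250.5,194.5)]];print(np.mean(T,0))
K=[(237.5,87),(273.5,87),(271,235.5),(239.5,235.5)];M=np.array([onz(w,p,84)[:2] for p in K]);print("tray ctr",M.mean(0))
for p in [(243.5,94),(268,94)]: print("step end",onz(w,p,100))
E
```

```text
tabtop (array([ 532.71269187, -201.73224733,  161.06208729]), [0.6, 0.5, 0.2])
[ 533.2495581 -201.0277203  156.       ] [  -3.15403851 -104.11430257    0.        ]
[ 533.2077172  -201.46513604]
tray ctr [ 532.79670563 -201.17010796]
step end [ 521.01281273 -107.24986989  100.        ]
step end [ 551.18219463 -108.15950996  100.        ]
```

Emit:
drive_tool([
  [[0, 0, -1], [-0.008, -0.015, 0.002], 255],
  [[0, 0, -0.8], [-0.013, -0.026, 0.003], 255],
  [[0.2, -0.2, 0], [-0.013, -0.028, 0.004], 255],
  [[0, 0, 0], [-0.013, -0.028, 0.004], 255],
  [[0, 0, 0], [-0.013, -0.028, 0.004], 255],
  [[0, 0, 0], [-0.01, -0.022, 0.004], 255],
  [[0, 0, 0], [-0.005, -0.01, 0.002], 255],
  [[0, 0, 0], [0, 0, 0], 255],
  [[0, 0, 0], [0, 0, 0], 255],
  [[0, 0, 0], [0, 0, 0], 255],
])

```text
time: 26.03
tool_pos: [451.9, -38.2, 249.5]
eef_rot: [[1.0, -0.0, -0.014], [-0.0, -1.0, 0.004], [-0.014, -0.004, -1.0]]
wrist_force: [-0.2, 1.0, -0.8]
gripper_width: -0.1
```

```bash
python3 - <<'E'
from h import *
delta((453,-30,130),0)
E
```

```text
rot [-0.22  0.81 -0.02] shift [ 0.0028 -0.0077  0.1195] | in target-yaw frame [ 0.0011 -0.0082  0.1195]
```

Rack (533.0, −201.4) against tray (532.8, −201.2), tab top at z 161.1 (161 expected): seated. Descending beside the fin.

Emit:
drive_tool([
  [[-0.2, 0.8, 0], [0, -0.004, 0.012], 255],
  [[0, 0, 0], [0, -0.003, 0.025], 255],
  [[0, 0, 0], [0, -0.001, 0.03], 255],
  [[0, 0, 0], [0, 0, 0.03], 255],
  [[0, 0, 0], [0, 0, 0.025], 255],
  [[0, 0, 0], [0, 0, 0.015], 255],
  [[0, 0, 0], [0, 0, 0.006], 255],
  [[0, 0, 0], [0, 0, 0], 255],
  [[0, 0, 0], [0, 0, 0], 255],
  [[0, 0, 0], [0, 0, 0], 255],
])

```text
time: 26.87
tool_pos: [457.9, -40.7, 103.2]
eef_rot: [[1.0, -0.014, 0.005], [-0.014, -1.0, -0.003], [0.005, 0.003, -1.0]]
wrist_force: [-0.5, 0.3, 0.5]
gripper_width: -0.2
```

```bash
python3 - <<'E'
from h import *
delta((453,-30,100),0)
s=cam("scene");d=cam("side")
crop(s["img"],150,190,250,280,6,"pics/s21.png");crop(d["img"],240,180,340,260,6,"pics/d21.png")
a=np.radians;p=np.array([485.1,-119.4])
for g in [84,75,65,55,45,35,25,15,8,3,0]:
    e=np.array([np.cos(a(g)),np.sin(a(g))]);n=np.array([-e[1],e[0]]);h=abs(n[0])*14.5+abs(n[1])*11
    print(g,(p+90*e+(7+h)*n).round(1))
E
```

```text
rot [ 0.19 -0.29 -0.78] shift [-0.005  -0.0107  0.0031] | in target-yaw frame [-0.0049 -0.0107  0.0032]
84 [472.1 -27.5]
75 [485.4 -26.3]
65 [500.7 -27.4]
55 [516.1 -31.2]
45 [531.  -38.1]
35 [544.9 -47.9]
25 [556.9 -60.4]
15 [566.5 -75.5]
8 [571.5 -87.2]
3 [574. -96.]
0 [ 575.1 -101.4]
```

View pics/s21.png

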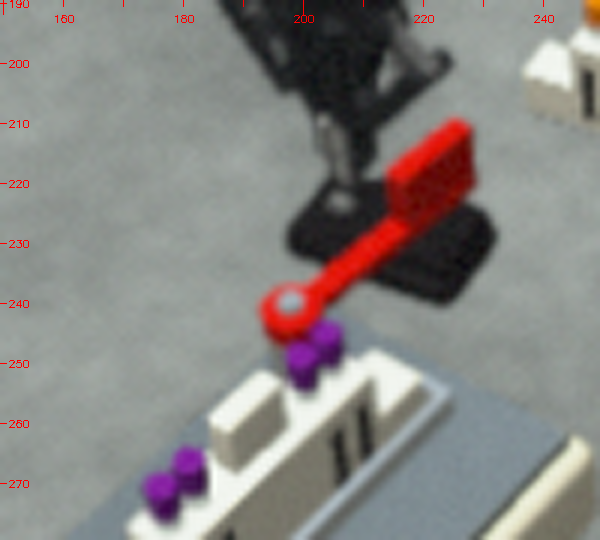

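View pics/d21.png

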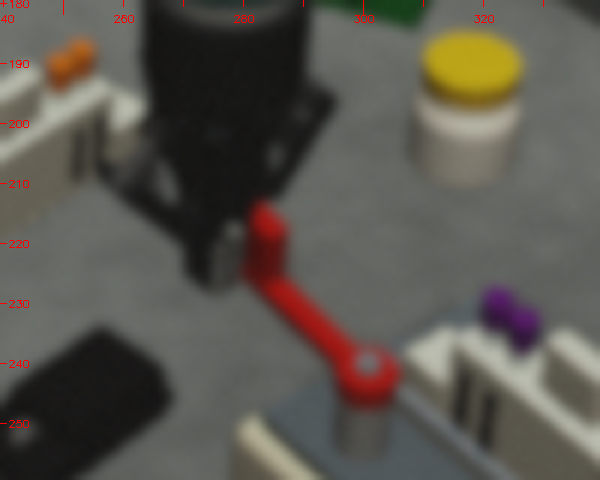

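Emit:
drive_tool([
  [[0.1, -0.2, -0.5], [0.005, -0.007, 0.001], 255],
  [[0, 0, 0], [0.007, -0.006, 0.001], 255],
  [[0, 0, 0], [0.012, -0.001, 0], 255],
  [[0, 0, 0], [0.013, 0, 0], 255],
  [[0, 0, 0], [0.013, 0.003, 0], 255],
  [[0, 0, 0], [0.012, 0.005, 0], 255],
  [[0, 0, 0], [0.01, 0.005, 0], 255],
  [[0, 0, 0], [0, 0, 0], 255],
  [[0, 0, 0], [0, 0, 0], 255],
  [[0, 0, 0], [0, 0, 0], 255],
])

```text
time: 27.8
tool_pos: [537.7, -33.9, 105.0]
eef_rot: [[1.0, 0.001, 0.006], [0.001, -1.0, -0.002], [0.006, 0.002, -1.0]]
wrist_force: [-0.3, -0.2, -0.7]
gripper_width: -0.1
```

```bash
python3 - <<'E'
from h import *
delta((545,-48,100),0)
s=cam("scene");d=cam("side")
crop(s["img"],150,190,250,280,6,"pics/s22.png");crop(d["img"],240,180,340,260,6,"pics/d22.png")
E
```

```text
rot [ 0.11 -0.32  0.05] shift [0.0072 0.0141 0.0051] | in target-yaw frame [0.0073 0.0141 0.005 ]
```

View pics/s22.png

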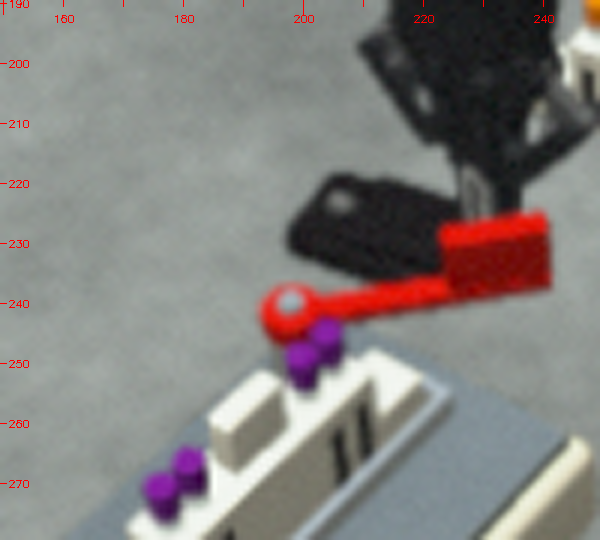

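View pics/d22.png

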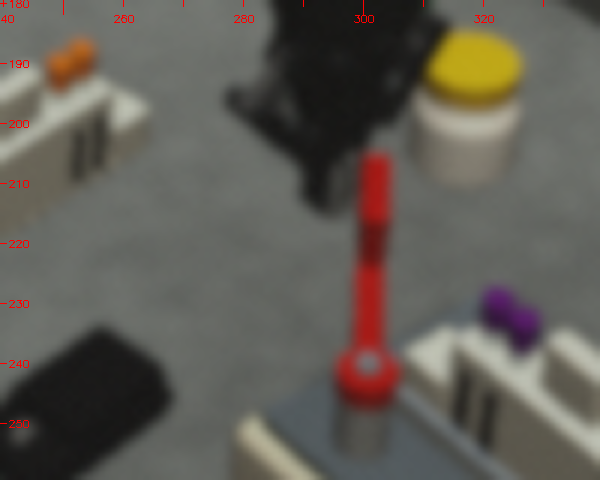

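Emit:
drive_tool([
  [[0.1, -0.3, 0], [0.009, 0.01, 0.002], 255],
  [[0, 0, 0], [0.009, 0.011, 0.001], 255],
  [[0, 0, 0], [0.007, 0.011, 0.001], 255],
  [[0, 0, 0], [0.005, 0.01, 0], 255],
  [[0, 0, 0], [0.002, 0.006, 0], 255],
  [[0, 0, 0], [0, 0, 0], 255],
  [[0, 0, 0], [0, 0, 0], 255],
  [[0, 0, 0], [0, 0, 0], 255],
  [[0, 0, 0], [0, 0, 0], 255],
  [[0, 0, 0], [0, 0, 0], 255],
])

```text
time: 28.73
tool_pos: [569.4, -81.8, 102.7]
eef_rot: [[1.0, 0.003, 0.002], [0.003, -1.0, 0.002], [0.002, -0.002, -1.0]]
wrist_force: [0.1, 0.7, 0.3]
gripper_width: -0.2
```

```bash
python3 - <<'E'
from h import *
delta((574,-100,100),0)
s=cam("scene");d=cam("side")
crop(s["img"],150,190,250,280,6,"pics/s23.png");crop(d["img"],270,180,370,260,6,"pics/d23.png")
E
```

```text
rot [-0.11 -0.1   0.18] shift [0.0046 0.0183 0.0026] | in target-yaw frame [0.0046 0.0182 0.0027]
```

View pics/s23.png

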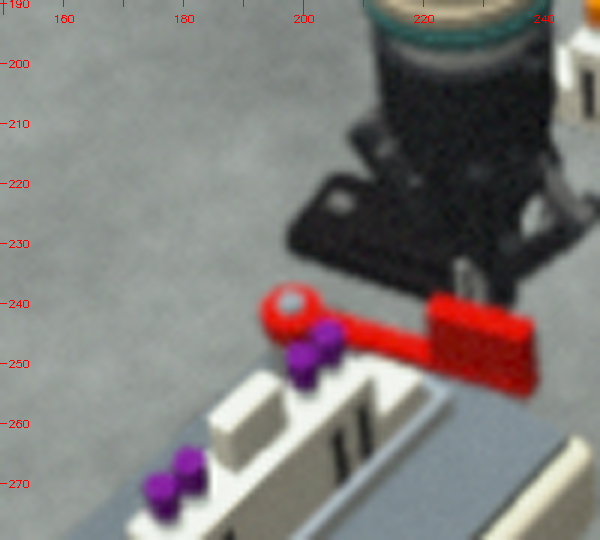

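View pics/d23.png

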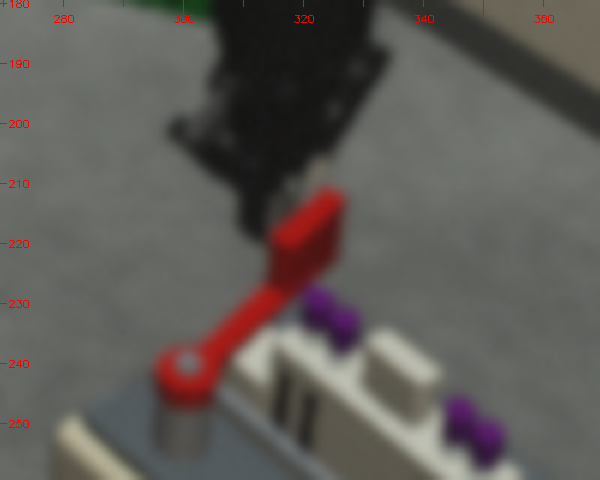

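Emit:
drive_tool([
  [[0, 0, 0], [0.002, 0.005, 0.001], 255],
  [[0, 0, 0], [0.001, 0.005, 0.001], 255],
  [[0, 0, 0], [0, 0.004, 0], 255],
  [[0, 0, 0], [0, 0.002, 0], 255],
  [[0, 0, 0], [0, 0, 0], 255],
  [[0, 0, 0], [0, 0, 0], 255],
  [[0, 0, 0], [0, 0, 0], 255],
  [[0, 0, 0], [0, 0, 0], 255],
  [[0, 0, 0], [0, 0, 0], 255],
  [[0, 0, 0], [0, 0, 0], 255],
])

```text
time: 29.67
tool_pos: [573.2, -98.7, 101.0]
eef_rot: [[1.0, 0.004, 0.003], [0.004, -1.0, 0.003], [0.003, -0.003, -1.0]]
wrist_force: [0.5, 0.7, 0.4]
gripper_width: 0.0
```

```bash
python3 - <<'E'
from h import *
delta((575,-102,100),0)
s=cam("scene");d=cam("side")
crop(s["img"],170,210,250,270,8,"pics/s24.png");crop(d["img"],280,190,360,250,8,"pics/d24.png")
p=np.array([485.1,-119.4])
for g in (6,2,-1.8):
    e=np.array([np.cos(np.radians(g)),np.sin(np.radians(g))]);
    print(g,[ [proj(c,[[*(p+r*e),z]])[0].round(1).tolist() for c in(s,d)] for r,z in((72,148),(122,148))])
E
```

```text
rot [-0.16 -0.19  0.23] shift [0.0018 0.0033 0.0009] | in target-yaw frame [0.0018 0.0033 0.001 ]
6 [[[219.9, 240.9], [318.4, 221.3]], [[236.3, 247.1], [329.4, 213.5]]]
2 [[[218.9, 242.1], [319.7, 222.2]], [[234.6, 249.2], [331.7, 214.9]]]
-1.8 [[[217.8, 243.2], [321.0, 223.1]], [[232.8, 251.2], [333.8, 216.4]]]
```

View pics/s24.png

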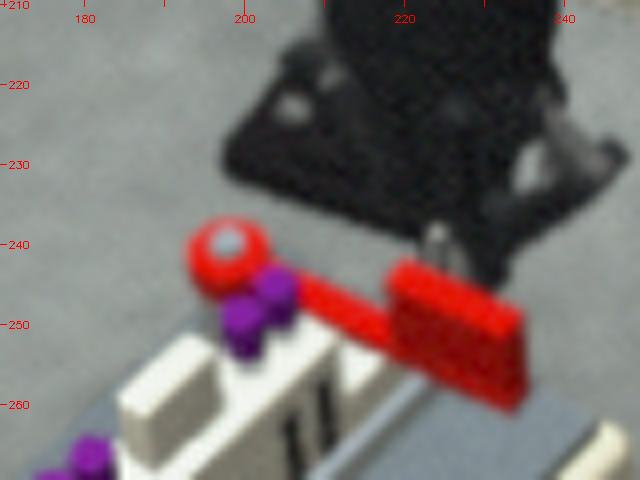

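View pics/d24.png

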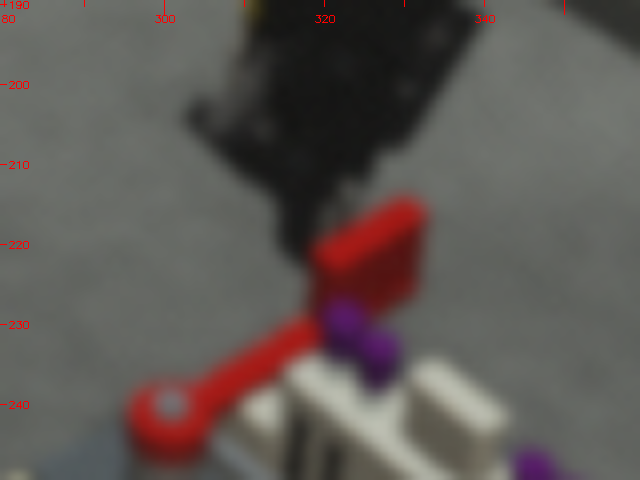

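Handle is at about 2° in world axes (≈4° from its stop). About 4 mm more.

Emit:
drive_tool([
  [[0, 0, 0], [0.001, 0.002, 0.001], 255],
  [[0, 0, 0], [0, 0.002, 0], 255],
  [[0, 0, 0], [0, 0.001, 0], 255],
  [[0, 0, 0], [0, 0, 0], 255],
  [[0, 0, 0], [0, 0, 0], 255],
  [[0, 0, 0], [0, 0, 0], 255],
  [[0, 0, 0], [0, 0, 0], 255],
  [[0, 0, 0], [0, 0, 0], 255],
  [[0, 0, 0], [0, 0, 0], 255],
  [[0, 0, 0], [0, 0, 0], 255],
])

```text
time: 30.6
tool_pos: [574.3, -103.8, 99.8]
eef_rot: [[1.0, 0.004, 0.003], [0.004, -1.0, 0.003], [0.003, -0.003, -1.0]]
wrist_force: [0.3, 2.4, 0.4]
gripper_width: 0.0
```

The sideways force is up to 2.4 N at y −103.8, where the stop should be. Backing off and lifting for a check.

Emit:
drive_tool([
  [[0, 0, 0], [0, -0.01, 0], 255],
  [[0, 0, 0], [0, -0.012, 0], 255],
  [[0, 0, 0], [0, -0.004, -0.01], 255],
  [[0, 0, 0], [0, 0, -0.025], 255],
  [[0, 0, 0], [0, 0, -0.04], 255],
  [[0, 0, 0], [0, 0, -0.04], 255],
  [[0, 0, 0], [0, 0, -0.035], 255],
  [[0, 0, 0], [0, 0, -0.02], 255],
  [[0, 0, 0], [0, 0, 0], 255],
  [[0, 0, 0], [0, 0, 0], 255],
])

```text
time: 31.43
tool_pos: [571.3, -70.8, 280.3]
eef_rot: [[1.0, 0.008, -0.001], [0.008, -1.0, 0.002], [-0.001, -0.002, -1.0]]
wrist_force: [-0.2, -0.3, 0.7]
gripper_width: 0.3
```

Emit:
drive_tool([
  [[0, 0, 0], [-0.005, 0.01, 0], 255],
  [[0, 0, 0], [-0.008, 0.025, 0], 255],
  [[0, 0, 0], [-0.008, 0.03, 0], 255],
  [[0, 0, 0], [-0.008, 0.03, 0], 255],
  [[0, 0, 0], [-0.008, 0.025, 0], 255],
  [[0, 0, 0], [0, 0.01, 0], 255],
  [[0, 0, 0], [0, 0, 0], 255],
  [[0, 0, 0], [0, 0, 0], 255],
  [[0, 0, 0], [0, 0, 0], 255],
  [[0, 0, 0], [0, 0, 0], 255],
])

```text
time: 32.27
tool_pos: [529.0, -204.2, 267.9]
eef_rot: [[1.0, 0.013, -0.019], [0.013, -1.0, 0.009], [-0.019, -0.01, -1.0]]
wrist_force: [0.1, 0.1, 0.1]
gripper_width: 0.2
```

```bash
python3 - <<'E'
from h import *
import pickle
w=cam("wrist");s=cam("scene");d=cam("side");pickle.dump((s,d,w),open("c25.pkl","wb"))
crop(w["img"],170,20,350,240,3,"pics/w25.png");cv2.imwrite("pics/s25.png",s["img"])
crop(d["img"],270,190,390,300,6,"pics/d25.png")
E
```

```text
(no output)
```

View pics/w25.png

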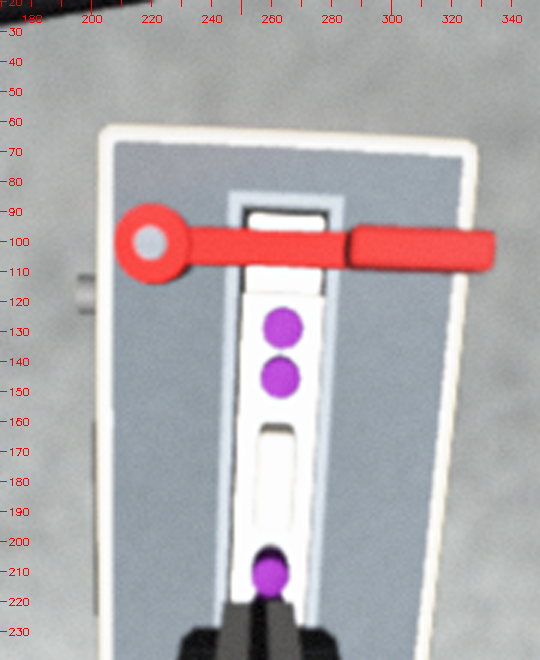

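View pics/s25.png

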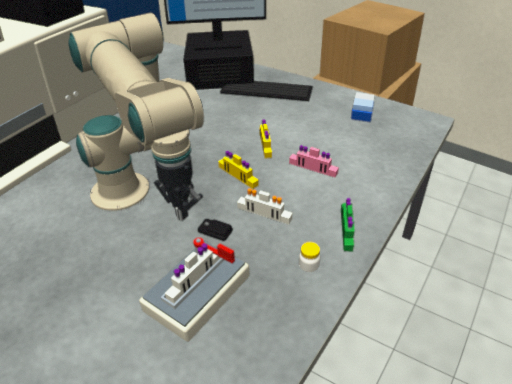

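View pics/d25.png

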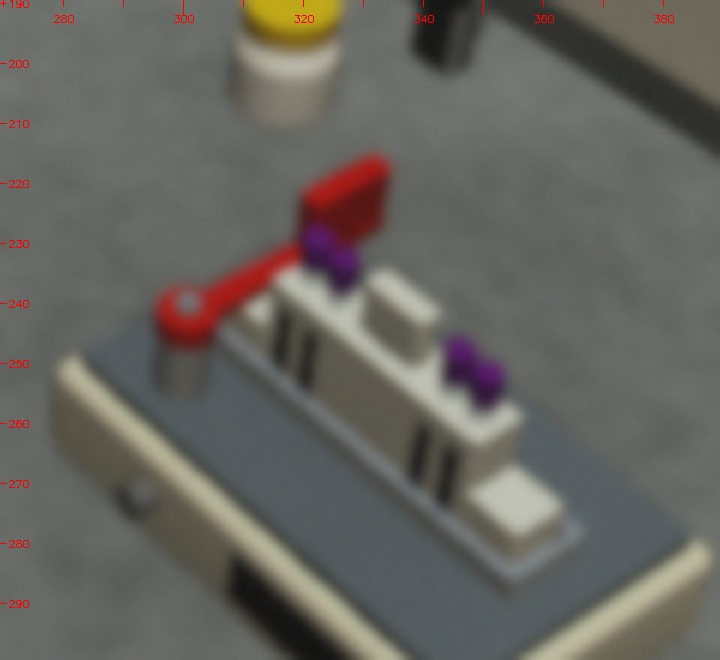

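```bash
python3 - <<'E'
from h import *
import pickle
s,d,w=pickle.load(open("c25.pkl","rb"))
p=onz(w,(219.5,100),121.5);b=onz(w,(285,102),116);f=onz(w,(310,101.8),148)
for q in (b,f): print(q.round(1),np.degrees(np.arctan2(*(q-p)[1::-1])))
print("piv",p.round(1))
A=onz(w,(241,66.5),70)-0
K=[onz(w,x,84) for x in((246,84),(284.5,85.5))];v=K[1]-K[0];print("tray x dir",np.degrees(np.arctan2(v[1],v[0])))
print("tab",onz(w,(261.5,179),161).round(1),"cap",onz(w,(263.5,128.5),156).round(1),onz(w,(262.5,145.5),156).round(1))
E
```

```text
[ 558.4 -120.   116. ] -0.7773803614639635
[ 581.2 -121.2  148. ] -1.349855937802335
piv [ 485.1 -119.   121.5]
tray x dir -1.4269413920259373
tab [ 533.3 -199.6  161. ] cap [ 534.4 -148.4  156. ] [ 533.7 -165.5  156. ]
```

The handle is 0.5–1° from the closed stop, the rack is seated, and the bystanders look unmoved in the scene view. Handing in.

```bash
python3 -c "
from workcell import job,env
print(env.get_obs()['time']);print(job.job_done())"
```

```text
32.4167
the job is handed in; nothing more can be done
None
```

The job is handed in at 32.4 s: I pushed the clamp handle open, seated the purple-capped rack in the tray and let go, then pushed the handle closed. There was no verdict.

**Last checks**
- **Handle:** it was at about 1.51 rad when open. It now lies within about 1° of the closed stop, and the sideways force rose to 2.4 N as it got there.
- **Rack:** after release it was within about 0.5 mm of the tray centre. The tab top measured 161.1 mm where 161 was expected. The last wrist picture gave about 1.5 mm off along the tray and showed the rack upright and in line.
- **Bystanders:** the orange rack, jar and mouse look unmoved in the final scene picture. I judged that by eye and did not measure them again.

**What disagreed or went wrong**
- **Fingertips:** they sit about 22 mm behind the reported TCP. Because of that, my first push passed over the handle fin without touching it. I repeated it lower and allowed for the offset from then on.
- **Carry:** the tool sagged about 45 mm and tilted about 4° on the way to the mixer. I lifted and levelled it before finishing the turn.

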